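# Tip out a storage bin and fetch the cover-slip box from its back

### The job

One of the two clear bins in the tilt-bin cabinet has the small square cover-slip box at its back. Tip that bin fully forward by its pull, take the box out, lay it flat in the instrument tin, and tip the bin fully home again. Leave the other bin shut with its carton, and do not knock over the beaker or the dropper bottle.

Things in the scene. Friction and masses are not known exactly. Their poses are not given: they have to be found in the camera images.
- bin_cabinet: grey cabinet with two clear tilt bins side by side, fixed; 116 deep x 318 wide x 172 mm high. Origin on the bench under the middle of its front; +x to its back, +y to its left as the robot sees it. Its 6 mm top covers only the rear, from 55 mm behind the front on; reach into a tipped bin obliquely from the front. Side walls and divider 6 mm thick, 80 mm high ahead of the top. Bin floors 24 mm up
- bin_left (a joint): hinge of the left bin (on the cabinet's +y side). 0 = home, floor level; 0.6 rad = tipped fully forward onto its stop. Axis along the cabinet's y through bin_left_hinge. Stiff hinge: the bin stays where it is left; 3 to 6 N at the pull moves it either way. Tipped, the thing in its rear compartment slides against the floor rib and stays there
- bin_right (a joint): hinge of the right bin (on the cabinet's -y side). 0 = home, floor level; 0.6 rad = tipped fully forward onto its stop. Axis along the cabinet's y through bin_right_hinge. Stiff hinge: the bin stays where it is left; 3 to 6 N at the pull moves it either way. Tipped, the thing in its rear compartment slides against the floor rib and stays there
- bin_left_pull (a point): middle of the grey pull on the front of the left bin, a block 40 mm (fore and aft) x 28 mm (across, along the cabinet's y) x 22 mm (high), moving with the bin. With the bin home this point is 28 mm in front of the bin's front face, 60 mm above the hinge and 78 mm to the side of the cabinet's middle
- bin_right_pull (a point): middle of the grey pull on the front of the right bin, a block 40 mm (fore and aft) x 28 mm (across, along the cabinet's y) x 22 mm (high), moving with the bin. With the bin home this point is 28 mm in front of the bin's front face, 60 mm above the hinge and 78 mm to the side of the cabinet's middle
- bin_left_hinge (a point): on the left bin's hinge axis, its lower front edge: 78 mm to +y of the cabinet's middle, at its front, 20 mm up. Clear bin, open on top, 104 deep x 146 wide (140 inside); front wall 70, other walls 60 high, floor and front and back walls 4 thick (mm). Floor rib, 8 mm high, 46 to 50 mm behind the front face, bounds a 50 mm deep rear compartment
- bin_right_hinge (a point): on the right bin's hinge axis, its lower front edge: 78 mm to -y of the cabinet's middle, at its front, 20 mm up. Clear bin, open on top, 104 deep x 146 wide (140 inside); front wall 70, other walls 60 high, floor and front and back walls 4 thick (mm). Floor rib, 8 mm high, 46 to 50 mm behind the front face, bounds a 50 mm deep rear compartment
- coverslip_box: small square box of cover slips, pale, 33 x 33 x 14 mm, about 40 g, lying flat in the rear compartment of one of the bins, sides roughly along the bin's. Origin: centre of its underside; z up through its lid. A 33 mm grasp
- carton: printed carton, 42 x 50 x 18 mm, in the rear compartment of the other bin; stays there. Origin: centre of its underside
- tin: open oblong instrument tin, loose, grey walls 2 mm thick, 70 (x) x 110 (y) x 34 mm high, 300 g. Its floor pad lies 20 mm above the bench, so it is 14 mm deep; inside 66 x 106 mm. Origin: centre of its underside
- beaker: glass beaker, 52 mm across, 66 mm high, loose, a bystander. Origin: centre of its underside
- oil_bottle: dark dropper bottle, 29 mm across, 92 mm high, loose, a bystander. Origin: centre of its underside

How it is judged:
By the outcome, as a careful person would: the job done as asked, in the order asked, and still so for the second after the job is handed in, with the robot touching nothing.
It also fails if it takes over 64 s, if anything falls off the work surface, if the arm or the gripper's body presses on something with over 40 N, if the wrist force passes 120 N, or if a joint passes its speed limit or range.

### The arm

A 7-joint arm with a two-finger parallel gripper is mounted at the origin on the work surface; the furniture and walls round the work are solid. World frame = base frame: x ahead of the robot, y to its left, z up, the work surface at z = 0. Lengths are in mm, angles in rad, forces in N, time in s.
With the tool pointing down it reaches from about 400 to 900 mm from the base axis. Payload 5.6 kg.
Tool frame: the origin (TCP) lies at the very end of the fingers, on their centre line; the grasp point (between the pads) lies 19 mm behind it (arm.grasp_offset is the distance from the TCP to the grasp point, in mm); z points along the fingers, y is the line along which they close (so a half turn about z gives the same grasp; the last joint's range is limited). The gripper opens to 92 mm and grips with 3 to 60 N. Pads are 20 mm wide; open, the fingers measure 128 mm over their backs; the gripper's body (75 mm by 189 mm) begins 69 mm behind the grasp point.
Start: joints at [-1.27, 0.468, -0.012, 1.603, 0.006, 1.071, -0.056], TCP at [219.136, 611.956, 175.692] pointing down, gripper open.
Joint ranges: [-2.53, 2.53], [-0.31, 2.02], [-1.57, 1.55], [0.28, 2.44], [-1.29, 4.43], [0.15, 1.84], [-2.92, 2.92]. Speed limits (rad/s): [2.57, 2.57, 3.14, 3.14, 3.14, 3.14, 3.14].

### API

Orientations are given as a 3x3 rotation matrix whose columns are the frame's x, y, z axes.
In Python, from bench import arm, cams gives the robot as it stands.
- The arm moves only by the tool carry_out, never from a script. Its argument "commands" is a list of rows, each a list of 7 numbers: the shift along the tool's x, y, z as a fraction of full scale, then the turn, a rotation vector about the tool's x, y, z as a fraction of full scale, then the closure, from -1 (fully open) to 1 (shut). In form: [[dx, dy, dz, rx, ry, rz, hand], ...]. A call has 1 to 10 rows; each row is the pose to reach, as a shift and turn from the pose commanded when the call began, along the tool's axes at that moment; what a row does not reach only later rows make up. Full scale, the value 1, is 150 mm for a shift and 90 degrees for a turn. A row lasts 1/8 s, in which the tool goes at most 62.5 mm and 10.7 degrees, less where a joint would pass 70% of its speed; a pose out of reach is approached as far as the arm can. A call with a number of a shift or a turn outside -1 to 1 is refused whole. A call with a gripper value outside its range is refused whole. The fingers move at their own pace and stop on an object; "grip_force" is the grip in N (left out, the last holds). Time passes only in rows, so rows that repeat a pose let the fingers close. It gives the time, the measured TCP pose, the force, the opening and the grip force at its end, in the units of the state.
- arm.get_state(): the state, without advancing time (a new reading comes with each control period).
- cams.grab_frame(name): name is "scene" or "side" or "wrist"; returns the picture (420x560x3 uint8, blue, green, red); there is no depth.
- cams.camera_params(name): a dict with "intrinsics" (3x3 intrinsics, pixels), "k1" (the pictures are not rectified: a ray, as slopes to the right and down, at radius r is drawn at 1 + k1 r^2 times it, then the intrinsics apply), "T" (4x4, takes a point from camera to world coordinates); the wrist camera has in their place "hand_eye" (4x4, takes a point from camera to tool coordinates, whose origin is the TCP and whose axes are the flange's). Camera axes: x right, y down, z forward; pixel columns grow to the right and rows downward; lengths in mm; the calibration is good to about 2 mm. A picture is of the moment at which its call begins: read the wrist's pose just before it. camera_params takes no time and is no camera call.
- arm.hand_in(): hands the job in; it is judged then, once.
The state is a dict: "time_s": time; "joint_pos": joint angles; "dq": joint speeds; "joint_torque": joint torques, N m; "eef_pos": TCP position; "eef_rot": TCP orientation; "force": force on the tool from outside, world axes, zero at the start; "moment": the same for the moment, N m; "grip_width": finger opening in mm; "grasp_force": force on a finger pad.
Only numpy, scipy, OpenCV 4.12 (cv2) and the standard library are available. Lean on these libraries where they do the work, as an engineer would, in place of code of your own. Each camera call takes 0.05 s, during which the arm holds its last target. There are 200 camera calls.

## Working session

There is one attempt and no reset: what is moved stays moved. The work goes in short steps, Python scripts to look and compute and a tool call to move; the robot and the scene stay as the last step left them, time stands still between calls to the robot, and variables do not carry over. Pictures are saved under pics/ and viewed, at most 10 in all, crops included, and the job is handed in when it is done.

Besides the shell and the picture viewer there is one more tool, called after "Call:" as name(argument=value, ...) on one line, values as JSON. carry_out: Moves the arm, as the interface text tells. Shift numbers are shares of 150 mm and turn numbers shares of 90 degrees, none past 1 either way. Its arguments: {"type":"object","properties":{"commands":{"type":"array"},"grip_force":{"type":"number"}},"required":["commands"]}

```bash
mkdir -p pics; ls; python3 - <<'E'
from bench import arm,cams
import cv2,numpy as np
np.set_printoptions(precision=4,suppress=True)
for n in("scene","side","wrist"):
    f=cams.grab_frame(n); cv2.imwrite(f"pics/{n}0.png",f); print(n,cams.camera_params(n))
s=arm.get_state();print(s)
a=[cv2.imread(f"pics/{n}0.png") for n in("scene","side")]
E
```

```text
pics
scene {'intrinsics': array([[448.4589,   0.    , 284.0468],
       [  0.    , 448.4589, 208.4485],
       [  0.    ,   0.    ,   1.    ]]), 'k1': -0.09988725470833353, 'T': array([[   0.72  ,   -0.5285,    0.4498,   -2.2943],
       [  -0.694 ,   -0.549 ,    0.4658, -446.8548],
       [   0.0008,   -0.6475,   -0.762 ,  970.0063],
       [   0.    ,    0.    ,    0.    ,    1.    ]])}
side {'intrinsics': array([[532.2522,   0.    , 281.5253],
       [  0.    , 532.2522, 211.4928],
       [  0.    ,   0.    ,   1.    ]]), 'k1': -0.0012019733367589075, 'T': array([[  -0.9956,   -0.042 ,    0.0833,  392.5425],
       [  -0.0913,    0.6219,   -0.7777, 1081.8414],
       [  -0.0191,   -0.7819,   -0.623 ,  915.4046],
       [   0.    ,    0.    ,    0.    ,    1.    ]])}
wrist {'intrinsics': array([[363.1667,   0.    , 278.8384],
       [  0.    , 363.1667, 206.004 ],
       [  0.    ,   0.    ,   1.    ]]), 'k1': 0.008576070844229367, 'hand_eye': array([[   0.    ,   -0.9601,   -0.2796,   78.5997],
       [   1.    ,    0.0003,   -0.001 ,   -0.7452],
       [   0.0011,   -0.2796,    0.9601, -209.0697],
       [   0.    ,    0.    ,    0.    ,    1.    ]])}
{'time_s': 0.15, 'joint_pos': array([-1.27  ,  0.4682, -0.0116,  1.6033,  0.006 ,  1.0714, -0.0563]), 'dq': array([-0.0004, -0.0025,  0.0022, -0.0028,  0.0001,  0.0013, -0.0007]), 'joint_torque': array([  0.0003, -52.0951,  -0.0127, -24.3983,  -0.0567,   0.0153,
         0.0001]), 'eef_pos': array([218.986 , 611.5071, 174.9758]), 'eef_rot': array([[-0.9415,  0.3371, -0.0004],
       [ 0.3371,  0.9415, -0.0013],
       [-0.0001, -0.0013, -1.    ]]), 'force': array([ 0.0193, -0.1749, -0.4751]), 'moment': array([ 0.0551,  0.0779, -0.0375]), 'grasp_force': 0.0, 'grip_width': 91.7037969063895}
```

View pics/scene0.png

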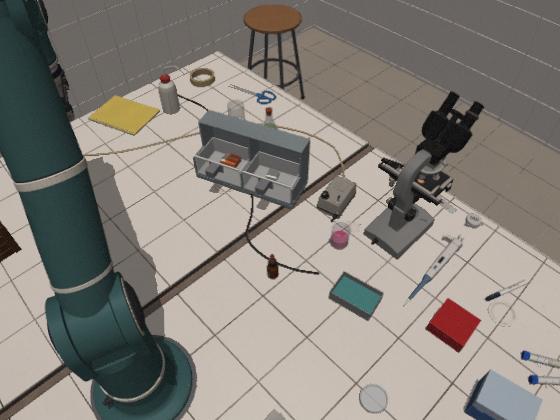

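View pics/side0.png

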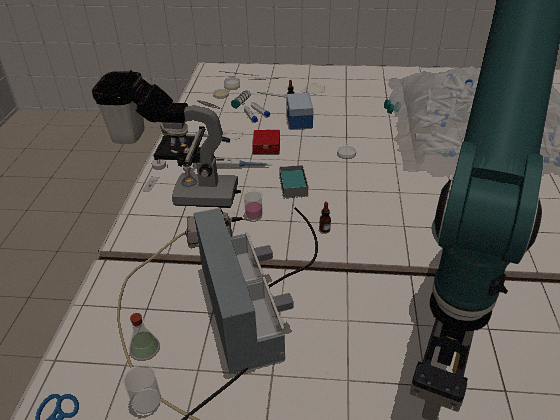

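The scene view shows the cabinet at about (250,160), with the orange carton in its left bin and a pale item in its right bin at (272,178). The tin is at (357,295), the beaker at (340,235) and the bottle at (272,267). The side view shows the cabinet at (240,290), the tin at (293,181), the beaker at (253,206) and the bottle at (325,218).

```bash
cat > h.py <<'E'
from bench import arm,cams
import cv2,numpy as np
np.set_printoptions(precision=3,suppress=True)
def ray(n,uv,state=None):
    p=cams.camera_params(n);K=p["intrinsics"]
    if n=="wrist":
        T=np.eye(4);T[:3,:3]=state["eef_rot"];T[:3,3]=state["eef_pos"];T=T@p["hand_eye"]
    else: T=p["T"]
    x=cv2.undistortPoints(np.array([[uv]],float),K,np.array([p["k1"],0,0,0.]))[0,0]
    d=T[:3,:3]@np.array([x[0],x[1],1]);return T[:3,3],d/np.linalg.norm(d)
def onz(n,uv,z,state=None):
    o,d=ray(n,uv,state);return o+d*(z-o[2])/d[2]
def tri(r1,r2):
    (o1,d1),(o2,d2)=r1,r2
    A=np.stack([d1,-d2],1);t=np.linalg.lstsq(A,o2-o1,rcond=None)[0]
    a,b=o1+d1*t[0],o2+d2*t[1];return (a+b)/2,np.linalg.norm(a-b)
E
python3 - <<'E'
import cv2,numpy as np
a=cv2.imread('pics/scene0.png')[105:213,185:325];b=cv2.imread('pics/side0.png')[200:380,180:320]
c=cv2.resize(a,None,fx=5,fy=5,interpolation=cv2.INTER_CUBIC);print(c.shape)
cv2.imwrite('pics/c1.png',c)
d=cv2.resize(b,None,fx=3.3333,fy=3.3333,interpolation=cv2.INTER_CUBIC);print(d.shape);cv2.imwrite('pics/c2.png',d)
E
```

```text
(540, 700, 3)
(600, 467, 3)
```

View pics/c1.png

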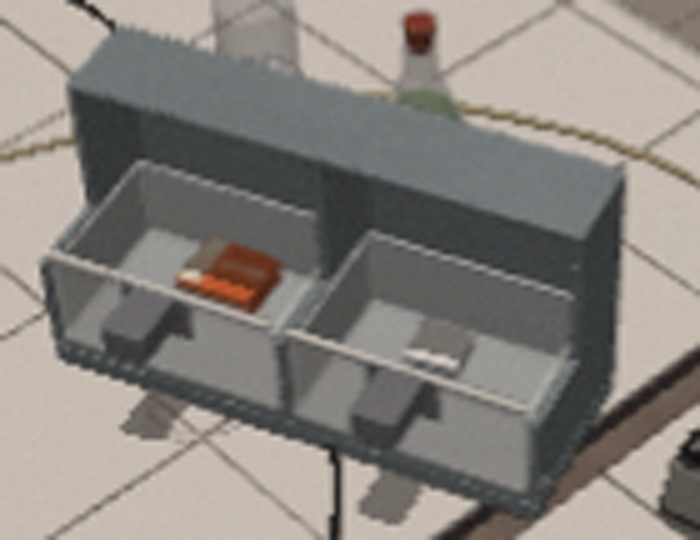

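View pics/c2.png

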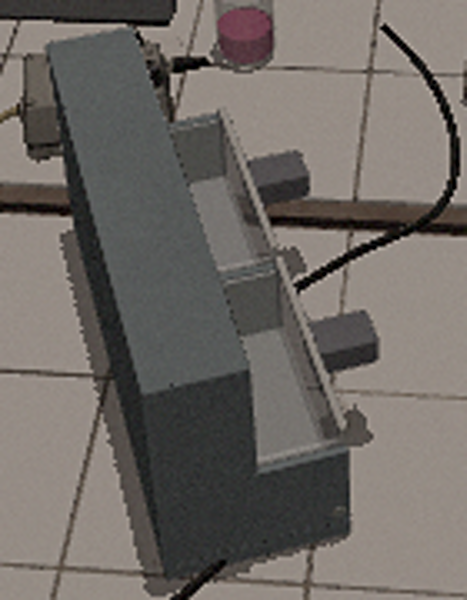

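Crop c1 shows the cabinet top corners at (120,28), (72,85), (583,240) and (622,172), with the right pull at about (385,405). The box sits in the right bin at (440,345). Crop c2 shows the top corners at (48,43), (130,28), (248,372) and (145,395).

```bash
python3 - <<'E'
from h import *
sc=lambda u,v:(185+u/5-.4,105+v/5-.4)
sd=lambda u,v:(180+u/3.3333-.35,200+v/3.3333-.35)
names=['BL','FL','FR','BR']
S=[sc(120,28),sc(72,85),sc(583,240),sc(622,172)]
D=[sd(145,395),sd(248,372),sd(130,28),sd(48,43)]
P=[];
for n,a,b in zip(names,S,D):
    p,e=tri(ray('scene',a),ray('side',b)); print(n,p,e,onz('scene',a,172),onz('side',b,172)); P.append((onz('scene',a,172)+onz('side',b,172))/2)
P=np.array(P)[:,:2]
loc=np.array([[116,159],[55,159],[55,-159],[116,-159.]])
# rigid fit
lc,pc=loc.mean(0),P.mean(0);U,_,Vt=np.linalg.svd((loc-lc).T@(P-pc));R=(U@Vt).T;print('det',np.linalg.det(R))
t=pc-R@lc;print('yaw',np.degrees(np.arctan2(R[1,0],R[0,0])),'origin',t,'res',P-(loc@R.T+t))
# base corners: scene front left bottom etc
for q,l in(((62,358),(0,159)),((535,515),(0,-159))): print(onz('scene',sc(*q),0),R@np.array(l)+t)
print('base left side', onz('side',sd(350,540),0), onz('side',sd(165,575),0), R@np.array([116,159.])+t)
for l in ((-28,78,80),(-28,-78,80),): print('pull',R@np.array(l[:2])+t)
print('box',onz('scene',sc(440,345),34))
# pulls by triangulation: top-face centers
# tin by colour, beaker, bottle
for n in('scene','side'):
    f=cv2.imread(f'pics/{n}0.png');hsv=cv2.cvtColor(f,cv2.COLOR_BGR2HSV)
    for nm,lo,hi,z in(('tin',(80,70,60),(100,255,255),20),('pink',(150,60,60),(178,255,255),12),):
        m=cv2.inRange(hsv,lo,hi);roi=np.zeros_like(m)
        if n=='scene': roi[220:330,310:400]=255
        else: roi[160:230,230:320]=255
        m=cv2.morphologyEx(m&roi,cv2.MORPH_OPEN,np.ones((3,3)))
        c=max(cv2.findContours(m,cv2.RETR_EXTERNAL,cv2.CHAIN_APPROX_NONE)[0],key=cv2.contourArea)
        r=cv2.boxPoints(cv2.minAreaRect(c));M=cv2.moments(c);ctr=(M['m10']/M['m00'],M['m01']/M['m00'])
        print(n,nm,ctr,onz(n,ctr,z),cv2.contourArea(c))
        pts=np.array([onz(n,q[0],z)[:2] for q in c],np.float32);print(cv2.minAreaRect(pts))
print('bottle',onz('scene',(272,276),0),onz('side',(325,230),0))
print('bottle top',onz('scene',(272,256),92),onz('side',(325,203),92))
E
```

```text
BL [570.636 464.017 169.302] 3.04451266100553 [570.488 461.294 172.   ] [568.496 467.075 172.   ]
FL [518.41  442.318 168.247] 5.395306388290986 [519.023 438.573 172.   ] [515.179 446.927 172.   ]
FR [635.749 149.116 170.361] 0.4011274998689514 [634.192 147.857 172.   ] [635.415 150.999 172.   ]
BR [687.742 171.112 172.163] 0.005469381287433882 [687.886 171.239 172.   ] [687.803 170.915 172.   ]
det 0.9999999999999999
yaw 21.9362792973518 origin [523.    274.919] res [[-1.712 -1.558]
 [ 2.481 -0.204]
 [ 1.387  1.451]
 [-2.156  0.311]]
[469.057 421.868   0.   ] [463.602 422.407]
[587.973 133.436   0.   ] [582.399 127.431]
base left side [463.684 427.877   0.   ] [572.564 461.403   0.   ] [571.204 465.742]
pull [467.889 336.812]
pull [526.167 192.106]
box [619.168 245.185  34.   ]
scene tin (356.30826313678295, 293.90312876052946) [ 496.513 -180.992   20.   ] 831.0
((496.84228515625, -179.86273193359375), (56.962589263916016, 103.33047485351562), 11.417267799377441)
scene pink (339.14371708051164, 239.08126410835214) [594.54  -39.562  12.   ] 221.5
((594.11767578125, -40.48675537109375), (55.97880935668945, 43.56128692626953), 45.932899475097656)
side tin (292.8510416666667, 178.5484375) [ 493.263 -192.119   20.   ] 320.0
((493.45257568359375, -193.2455596923828), (62.38152313232422, 84.35298156738281), 11.556512832641602)
side pink (253.0563725490196, 210.11029411764707) [591.637 -46.654  12.   ] 204.0
((591.84765625, -47.60904312133789), (42.21299362182617, 71.70218658447266), 12.850793838500977)
bottle [393.294   6.184   0.   ] [393.226   9.467   0.   ]
bottle top [393.343   3.527  92.   ] [396.063  12.298  92.   ]
```

Call:
carry_out(commands=[[-0.3, -0.2, -0.3, 0, 0, 0, -1], [-0.6, -0.4, -0.6, 0, 0, 0, -1], [-0.96, -0.65, -0.6, 0, 0, 0, -1], [-0.96, -0.65, -0.6, 0, 0, 0, -1], [-0.96, -0.65, -0.6, 0, 0, 0, -1]])

```text
time_s: 0.78
eef_pos: [322.2, 471.1, 265.7]
eef_rot: [[-0.941, 0.339, -0.0], [0.339, 0.941, 0.0], [0.0, 0.0, -1.0]]
force: [0.2, -0.1, 0.4]
grip_width: 91.5
grasp_force: 0.0
```

Call:
carry_out(commands=[[-0.35, -0.2, 0, 0, 0, 0, -1], [-0.7, -0.4, 0, 0, 0, 0, -1], [-0.96, -0.65, 0, 0, 0, 0, -1], [-0.96, -0.65, 0, 0, 0, 0, -1], [-0.96, -0.65, 0, 0, 0, 0, -1]])

```text
time_s: 1.4
eef_pos: [423.0, 333.5, 265.1]
eef_rot: [[-0.943, 0.334, -0.001], [0.334, 0.943, 0.0], [0.001, -0.0, -1.0]]
force: [-0.3, 0.9, -0.2]
grip_width: 92.1
grasp_force: 0.0
```

Call:
carry_out(commands=[[-0.35, -0.2, 0, 0, 0, -0.1, -1], [-0.65, -0.4, 0, 0, 0, -0.2, -1], [-0.65, -0.6, 0, 0, 0, -0.3, -1], [-0.65, -0.6, 0, 0, 0, -0.4, -1], [-0.65, -0.6, 0, 0, 0, -0.463, -1], [-0.65, -0.6, 0, 0, 0, -0.463, -1], [-0.65, -0.6, 0, 0, 0, -0.463, -1]])

```text
time_s: 2.28
eef_pos: [485.5, 215.2, 265.4]
eef_rot: [[-0.927, -0.375, -0.0], [-0.375, 0.927, -0.0], [0.0, 0.0, -1.0]]
force: [-0.7, 0.5, 0.2]
grip_width: 91.7
grasp_force: 0.0
```

```bash
python3 - <<'E'
from h import *
s=arm.get_state();print(s)
cv2.imwrite('pics/w1.png',cams.grab_frame('wrist'))
import pickle;pickle.dump(s,open('w1.pkl','wb'))
E
```

```text
{'time_s': 2.275, 'joint_pos': array([-0.607,  0.178,  0.146,  1.795, -0.028,  1.171,  1.503]), 'dq': array([ 0.006, -0.004,  0.009,  0.002,  0.001,  0.001,  0.005]), 'joint_torque': array([ -0.034, -36.062,   0.665, -25.537,   0.011,   0.078,  -0.004]), 'eef_pos': array([485.466, 215.224, 265.401]), 'eef_rot': array([[-0.927, -0.375, -0.   ],
       [-0.375,  0.927, -0.   ],
       [ 0.   ,  0.   , -1.   ]]), 'force': array([-0.694,  0.519,  0.159]), 'moment': array([ 0.035,  0.006, -0.022]), 'grasp_force': 0.0, 'grip_width': 91.69159199200948}
```

View pics/w1.png

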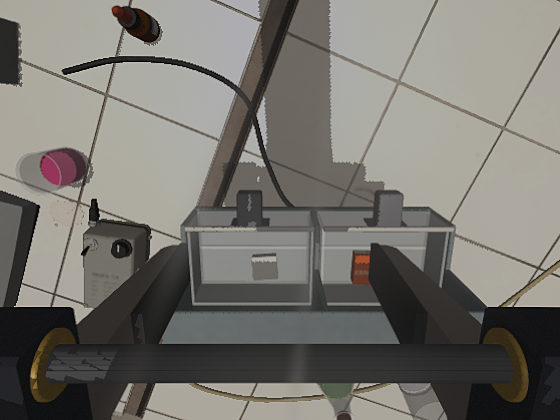

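The wrist view shows the right pull at about (249,207) and the left pull at (388,209). The pale box is at (264,266) in the right bin and the carton at (361,267) in the left. The front rim runs along row 228 and the divider is at column 316.

```bash
python3 - <<'E'
from h import *
import pickle
s=pickle.load(open('w1.pkl','rb'))
yaw=np.radians(21.94);R=np.array([[np.cos(yaw),-np.sin(yaw)],[np.sin(yaw),np.cos(yaw)]]);t=np.array([523,274.92])
L=lambda p:np.r_[R.T@(p[:2]-t),p[2]]
for nm,uv,z in(('rimR',(187,229),90),('rimR2',(311,228),90),('rimL',(321,228),90),('rimL2',(452,229),90),('backR',(193,305),80),('backR2',(312,304),80),('box',(264,266),38),
 ('pullRfl',(237,191),91),('pullRfr',(261,191),91),('pullLfl',(376,191),91),('pullLfr',(401,192),91)):
    print(nm,L(onz('wrist',uv,z,s)))
f=cv2.imread('pics/w1.png');c=cv2.resize(f[180:320,175:465],None,fx=2.7,fy=2.7,interpolation=cv2.INTER_CUBIC);cv2.imwrite('pics/c3.png',c)
E
```

```text
rimR [   2.292 -145.54    90.   ]
rimR2 [ 0.834 -6.367 90.   ]
rimL [ 0.81   4.846 90.   ]
rimL2 [  1.653 151.469  90.   ]
backR [ 104.76  -147.609   80.   ]
backR2 [103.086  -1.654  80.   ]
box [ 72.387 -61.903  38.   ]
pullRfl [-41.956 -87.961  91.   ]
pullRfr [-42.007 -61.887  91.   ]
pullLfl [-42.23   62.945  91.   ]
pullLfr [-41.157  90.124  91.   ]
```

View pics/c3.png

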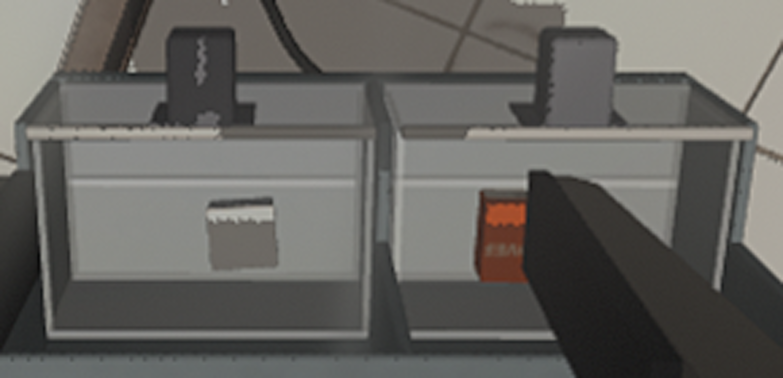

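The crop confirms the rims, rib and pulls. The cabinet pose is good to about 1 to 2 mm, and the right pull is at about local (-28,-77,80).

Call:
carry_out(commands=[[-0.194, -0.238, 0.3, 0, 0, 0, -1], [-0.194, -0.238, 0.6, 0, 0, 0, -1], [-0.194, -0.238, 0.9, 0, 0, 0, -1], [-0.194, -0.238, 1, 0, 0, 0, -1], [-0.194, -0.238, 1, 0, 0, 0, -1]])

```text
time_s: 2.95
eef_pos: [526.2, 191.7, 115.5]
eef_rot: [[-0.927, -0.374, -0.001], [-0.374, 0.927, -0.0], [0.001, -0.0, -1.0]]
force: [-0.4, -0.6, -0.2]
grip_width: 91.8
grasp_force: 0.0
```

Call:
carry_out(commands=[[0, 0, 0.2, 0, 0, 0, -1], [0, 0, 0.363, 0, 0, 0, -1], [0, 0, 0.363, 0, 0, 0, -1], [0, 0, 0.363, 0, 0, 0, -1]])

```text
time_s: 3.45
eef_pos: [527.9, 192.2, 63.3]
eef_rot: [[-0.927, -0.374, 0.003], [-0.374, 0.927, 0.001], [-0.003, 0.0, -1.0]]
force: [-0.3, -0.4, -1.0]
grip_width: 92.0
grasp_force: 0.0
```

Call:
carry_out(commands=[[0, 0, 0, 0, 0, 0, 0], [0, 0, 0, 0, 0, 0, 0.3], [0, 0, 0, 0, 0, 0, 1], [0, 0, 0, 0, 0, 0, 1], [0, 0, 0, 0, 0, 0, 1], [0, 0, 0, 0, 0, 0, 1], [0, 0, 0, 0, 0, 0, 1]], grip_force=20)

```text
time_s: 4.32
eef_pos: [526.3, 191.4, 61.2]
eef_rot: [[-0.927, -0.374, 0.0], [-0.374, 0.927, 0.0], [-0.0, -0.0, -1.0]]
force: [0.2, -0.6, 0.2]
grip_width: 23.9
grasp_force: 0.0
```

```bash
cat >> h.py <<'E'
yaw=np.radians(21.94);RC=np.array([[np.cos(yaw),-np.sin(yaw),0],[np.sin(yaw),np.cos(yaw),0],[0,0,1]]);tc=np.array([522.6,275.9,0])
from scipy.spatial.transform import Rotation as Ro
def loc(p): return RC.T@(np.asarray(p)-tc)
def row(s,p,R):  # command fractions to reach world p,R
    R0=s["eef_rot"];return np.r_[R0.T@(p-s["eef_pos"])/150,Ro.from_matrix(R0.T@R).as_rotvec()/(np.pi/2)]
E
python3 - <<'E'
from h import *
s=arm.get_state();print(s['time_s'],loc(s['eef_pos']),s['force'],s['grip_width'],s['grasp_force'])
H=tc+RC@np.array([0,-78,20.])
ax=RC@np.array([0,-1.,0])
for th in np.r_[np.arange(.08,.61,.08),.6,.62,.63]:
    Q=Ro.from_rotvec(ax*th).as_matrix()
    print(round(th,2),row(s,H+Q@(s['eef_pos']-H),Q@s['eef_rot']))
E
```

```text
4.325 [-28.081 -79.741  61.224] [ 0.208 -0.622  0.216] 23.92566196286588 0.0
0.08 [ 0.021  0.     0.016  0.    -0.051  0.   ]
0.16 [ 0.041  0.     0.033  0.    -0.102  0.   ]
0.24 [ 0.06   0.     0.052  0.    -0.153  0.   ]
0.32 [ 0.077  0.     0.073  0.    -0.204  0.   ]
0.4 [ 0.092  0.     0.095  0.    -0.255  0.   ]
0.48 [ 0.106  0.     0.118  0.    -0.306  0.   ]
0.56 [ 0.117  0.     0.141  0.    -0.357  0.   ]
0.6 [ 0.122  0.     0.154  0.    -0.382  0.   ]
0.62 [ 0.125  0.     0.16   0.    -0.395  0.   ]
0.63 [ 0.126  0.     0.163  0.    -0.401  0.   ]
```

```bash
python3 - <<'E'
from h import *
w=cams.grab_frame('wrist');a=cams.grab_frame('scene');s=arm.get_state();print(s['grip_width'],s['grasp_force'])
o=np.hstack([cv2.resize(w[120:330,120:440],(457,300)),cv2.resize(a[105:213,185:305],(333,300))]);cv2.imwrite('pics/g1.png',o)
E
```

```text
15.758920312650835 0.0
```

View pics/g1.png

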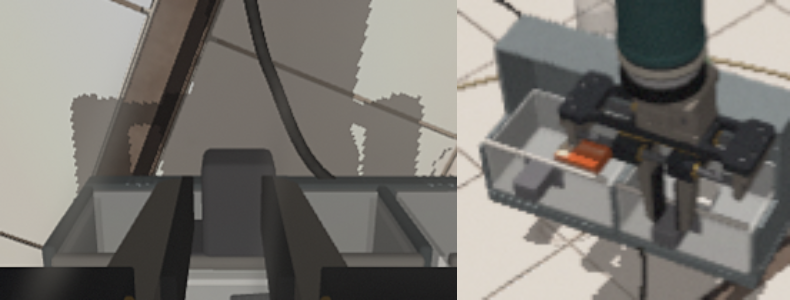

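```bash
python3 - <<'E'
from h import *
import pickle
s1=pickle.load(open('w1.pkl','rb'))
sc=lambda u,v:(185+u/5-.4,105+v/5-.4)
w=lambda u,v:(175+u/2.7-.3,180+v/2.7-.3)
for a,b in(((105,322),(613,30)),((148,335),(540,30)),((355,400),(235,30)),((400,412),(168,30))):
    p,e=tri(ray('scene',sc(*a)),ray('wrist',w(*b),s1));print(loc(p),e)
s=arm.get_state();print(s['eef_pos'],loc(s['eef_pos']),s['grip_width'])
def proj(P,n):
    p=cams.camera_params(n)
    if n=='wrist':
        T=np.eye(4);T[:3,:3]=s["eef_rot"];T[:3,3]=s["eef_pos"];T=T@p["hand_eye"]
    else:T=p['T']
    Ti=np.linalg.inv(T);return cv2.projectPoints(np.array([P]),Ti[:3,:3],Ti[:3,3],p['intrinsics'],np.array([p['k1'],0,0,0.]))[0][0,0]
for x in(-48,-8):
  for y in(-92,-64):
    q=proj(tc+RC@np.array([x,y,91.]),'wrist');print('pull',x,y,(q-[120,120])*1.428)
for y in(-92,-64):print('tip',(proj(s['eef_pos']+RC@np.array([0,y+78,0.]),'wrist')-[120,120])*1.428)
w=cams.grab_frame('wrist');a=cams.grab_frame('scene')
c=a[140:215,225:325]
cv2.imwrite('pics/g2.png',np.hstack([cv2.resize(w[120:330,180:380],(380,400)),cv2.resize(c,(420,400),interpolation=cv2.INTER_CUBIC)]))
print(arm.get_state()['grip_width'],arm.get_state()['grasp_force'])
E
```

```text
[-44.933  82.475 105.122] 5.026020623405325
[-45.147  54.473 106.221] 4.22648116598712
[-40.489 -65.746  99.295] 10.77942731561319
[-40.346 -92.15  100.66 ] 11.493866816509694
[526.325 191.421  61.217] [-28.109 -79.752  61.217] 15.758920312650835
pull -48 -92 [195.64  141.828]
pull -48 -64 [272.604 141.906]
pull -8 -92 [197.311 240.511]
pull -8 -64 [270.014 240.606]
tip [196.424 164.061]
tip [261.595 164.13 ]
8.174774507936492 0.0
```

View pics/g2.png

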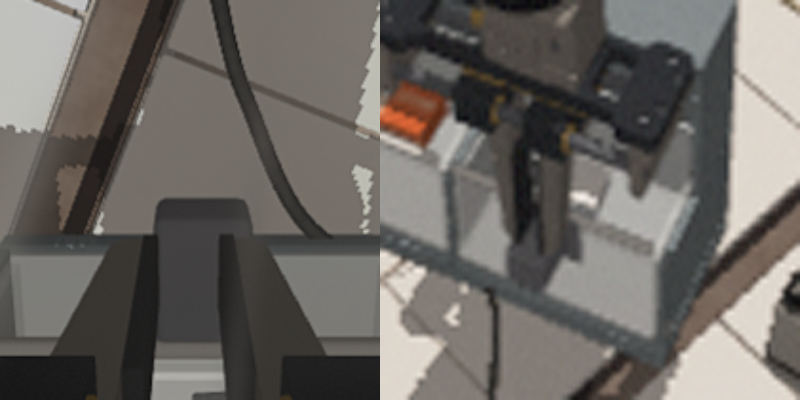

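Fingers are straddling the pull's outline yet closing freely, so the tips may sit above the pull. I'll check the tip height through the scene camera.

```bash
python3 - <<'E'
from h import *
s=arm.get_state();print(s['eef_pos'],s['grip_width'],s['grasp_force'])
def proj(P,n):
    T=cams.camera_params(n)['T'];p=cams.camera_params(n)
    Ti=np.linalg.inv(T);return cv2.projectPoints(np.array([P]),Ti[:3,:3],Ti[:3,3],p['intrinsics'],np.array([p['k1'],0,0,0.]))[0][0,0]
g=lambda q:((q[0]-225)*4.2,(q[1]-140)*5.333)
for dy in(-10,10):
  for dz in(0,20):
    print('tip',dy,dz,g(proj(s['eef_pos']+RC@np.array([0,dy,dz]),'scene')))
for x in(-48,-8):
  for z in (91,69):
    print('pull',x,z,[np.round(g(proj(tc+RC@np.array([x,y,z]),'scene'))) for y in(-91,-63)])
E
```

```text
[526.328 191.438  61.229] 8.174774507936492 0.0
tip -10 0 (np.float64(165.0139308868301), np.float64(290.4598019798219))
tip -10 20 (np.float64(164.00087392170715), np.float64(263.9330785971538))
tip 10 0 (np.float64(137.45020783371817), np.float64(278.6767123194602))
tip 10 20 (np.float64(136.0998987363338), np.float64(252.12486310951493))
pull -48 91 [array([152., 278.]), array([112., 261.])]
pull -48 69 [array([153., 308.]), array([114., 291.])]
pull -8 91 [array([179., 225.]), array([140., 209.])]
pull -8 69 [array([180., 255.]), array([141., 238.])]
```

Call:
carry_out(commands=[[0, 0, 0, 0, 0, 0, -0.2], [0, 0, 0, 0, 0, 0, -0.2], [0, 0, 0, 0, 0, 0, -0.2], [0, 0, 0, 0, 0, 0, -0.2], [-0.01, 0.015, 0.06, 0, 0, 0, -0.2], [-0.01, 0.015, 0.12, 0, 0, 0, -0.2], [-0.01, 0.015, 0.12, 0, 0, 0, -0.2]])

```text
time_s: 5.4
eef_pos: [526.0, 193.8, 42.0]
eef_rot: [[-0.927, -0.374, -0.002], [-0.374, 0.927, -0.001], [0.002, -0.0, -1.0]]
force: [-0.3, 0.4, -0.2]
grip_width: 55.2
grasp_force: 0.0
```

Call:
carry_out(commands=[[0, 0, 0, 0, 0, 0, 1], [0, 0, 0, 0, 0, 0, 1], [0, 0, 0, 0, 0, 0, 1], [0, 0, 0, 0, 0, 0, 1], [0, 0, 0, 0, 0, 0, 1], [0, 0, 0, 0, 0, 0, 1]])

```text
time_s: 6.15
eef_pos: [526.4, 195.9, 43.5]
eef_rot: [[-0.927, -0.375, -0.0], [-0.375, 0.927, 0.002], [-0.0, 0.002, -1.0]]
force: [-1.6, 5.5, 0.5]
grip_width: 28.1
grasp_force: 20.0
```

```bash
python3 - <<'E'
from h import *
s=arm.get_state();print(s['time_s'],loc(s['eef_pos']),s['force'],s['moment'])
H=tc+RC@np.array([0,-78,20.])
ax=RC@np.array([0,-1.,0])
for th in np.r_[np.arange(.08,.61,.08),.6,.62,.64]:
    Q=Ro.from_rotvec(ax*th).as_matrix()
    print(round(th,2),row(s,H+Q@(s['eef_pos']-H),Q@s['eef_rot']))
E
```

```text
6.15 [-26.377 -75.609  43.478] [-1.57   5.484  0.478] [ 1.286  0.513 -0.031]
0.08 [ 0.012 -0.     0.015  0.    -0.051 -0.   ]
0.16 [ 0.023 -0.     0.03   0.    -0.102 -0.   ]
0.24 [ 0.032 -0.     0.046  0.    -0.153 -0.   ]
0.32 [ 0.04  -0.     0.063  0.    -0.204 -0.   ]
0.4 [ 0.047 -0.     0.081  0.    -0.255 -0.   ]
0.48 [ 0.052 -0.     0.099  0.    -0.306 -0.001]
0.56 [ 0.056 -0.     0.117  0.001 -0.357 -0.001]
0.6 [ 0.058 -0.     0.127  0.001 -0.382 -0.001]
0.62 [ 0.058 -0.     0.131  0.001 -0.395 -0.001]
0.64 [ 0.059 -0.     0.136  0.001 -0.407 -0.001]
```

Call:
carry_out(commands=[[0.012, 0.01, 0.015, 0, -0.051, 0, 1], [0.023, 0.01, 0.03, 0, -0.102, 0, 1], [0.032, 0.01, 0.046, 0, -0.153, 0, 1], [0.04, 0.01, 0.063, 0, -0.204, 0, 1]])

```text
time_s: 6.65
eef_pos: [523.3, 194.6, 35.6]
eef_rot: [[-0.877, -0.375, 0.3], [-0.355, 0.927, 0.121], [-0.323, -0.0, -0.946]]
force: [8.3, 8.0, -10.7]
grip_width: 27.7
grasp_force: 20.0
```

Call:
carry_out(commands=[[0.012, 0, 0.015, 0, -0.051, 0, 1], [0.023, 0, 0.03, 0, -0.102, 0, 1], [0.032, 0, 0.046, 0, -0.153, 0, 1], [0.037, 0, 0.056, 0, -0.185, 0, 1], [0.037, 0, 0.056, 0, -0.185, 0, 1]])

```text
time_s: 7.28
eef_pos: [532.8, 184.3, 85.3]
eef_rot: [[-0.79, -0.435, 0.432], [-0.371, 0.9, 0.228], [-0.488, 0.02, -0.873]]
force: [3.7, 2.3, 0.1]
grip_width: 0.4
grasp_force: 0.0
```

```bash
python3 - <<'E'
from h import *
s=arm.get_state();print(s['time_s'],loc(s['eef_pos']),s['force'],s['moment'],s['eef_rot'],np.arcsin(-s['eef_rot'][2,0]))
w=cams.grab_frame('wrist');a=cams.grab_frame('side')
cv2.imwrite('pics/t1.png',np.hstack([cv2.resize(w[60:380,60:500],(480,349)),cv2.resize(a[220:345,210:320],(307,349))]))
E
```

```text
7.275 [-24.813 -88.801  85.348] [3.72  2.29  0.099] [-0.194 -0.153  0.403] [[-0.79  -0.435  0.432]
 [-0.371  0.9    0.228]
 [-0.488  0.02  -0.873]] 0.509982685183599
```

View pics/t1.png

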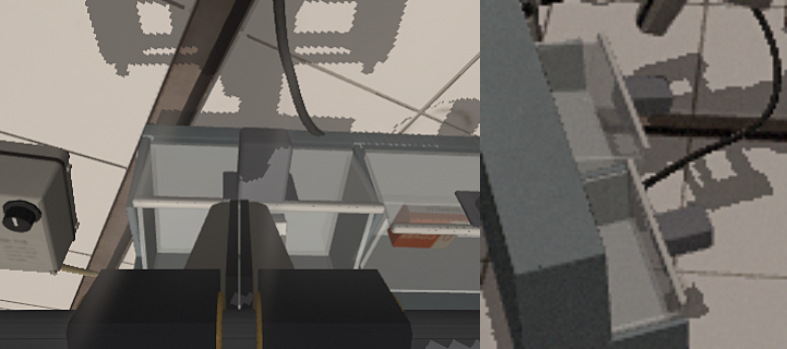

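The wrist view shows the grip has slipped: the fingers are shut above the right pull at (265,165). The bin is little tipped, if at all. I'll check the joints to see why the tool left its path.

```bash
python3 - <<'E'
from h import *
s=arm.get_state();print(s['time_s'],s['joint_pos'],s['eef_pos'],s['force'],s['dq'])
E
```

```text
7.375 [-0.573  0.261  0.284  2.338 -1.289  0.148  2.919] [537.475 169.904  86.641] [ 1.677 -0.214  0.073] [ 0.042  0.033 -0.018 -0.014 -0.033  0.007  0.076]
```

```bash
cat > kin.py <<'E'
from h import *
from scipy.optimize import least_squares
import itertools
A=(np.array([-1.27,.4682,-.0116,1.6033,.006,1.0714,-.0563]),np.array([218.986,611.507,174.976]),np.array([[-.9415,.3371,-.0004],[.3371,.9415,-.0013],[-.0001,-.0013,-1]]))
Rz=lambda a:Ro.from_euler('z',a).as_matrix();Ry=lambda a:Ro.from_euler('y',a).as_matrix()
ez=np.array([0,0,1.])
def fk(q,P,sg):
    h,L1,L2,L3,o7,a,b=P
    R=Rz(sg[0]*q[0]);p=h*ez;R=R@Ry(q[1])@Rz(sg[1]*q[2]);p=p+R@[a,0,L1]
    R=R@Ry(q[3]);p=p+R@[-a+0,0,0];R=R@Rz(sg[2]*q[4]);p=p+R@[0,0,L2];R=R@Ry(q[5]);p=p+R@[b,0,0];R=R@Rz(sg[3]*q[6]+o7);p=p+R@[0,0,L3];return p,R
E
python3 - <<'E'
from kin import *
import pickle
s1=pickle.load(open('w1.pkl','rb'));s=arm.get_state()
D=[A]+[(x['joint_pos'],x['eef_pos'],x['eef_rot']) for x in(s1,s)]
best=None
for sg in itertools.product((-1,1),repeat=4):
  for o in(0,np.pi/2,np.pi,-np.pi/2):
    f=lambda P:np.concatenate([np.r_[fk(q,P,sg)[0]-p,300*(fk(q,P,sg)[1]-R).ravel()] for q,p,R in D])
    r=least_squares(f,[400,500,480,450,o,0,0])
    if best is None or r.cost<best[0]: best=(r.cost,sg,r.x,r.fun)
print(best[:3],best[3].reshape(3,12)[:,:3])
pickle.dump(best[1:3],open('kin.pkl','wb'))
E
```

```text
(np.float64(1138.9795593318388), (-1, -1, -1, -1), array([389.186, 462.823, 467.037, 401.913,   1.571,  -1.207, -28.632])) [[-33.386   6.242   0.577]
 [ -7.173  31.532  -5.716]
 [ -3.068   3.129   5.139]]
```

```bash
cat > kin.py <<'E'
from h import *
from scipy.optimize import least_squares
import itertools,pickle
A=(np.array([-1.27,.4682,-.0116,1.6033,.006,1.0714,-.0563]),np.array([218.986,611.507,174.976]),np.array([[-.9415,.3371,-.0004],[.3371,.9415,-.0013],[-.0001,-.0013,-1]]))
Rz=lambda a:Ro.from_euler('z',a).as_matrix();Ry=lambda a:Ro.from_euler('y',a).as_matrix()
ez=np.array([0,0,1.])
def fk(q,P,sg=(-1,-1,-1,-1)):
    h,L1,L2,L3,o7,a,b,d=P
    R=Rz(-q[0]);p=h*ez+R@[0,d,0];R=R@Ry(q[1])@Rz(-q[2]);p=p+R@[a,0,L1]
    R=R@Ry(q[3]);p=p+R@[-a,0,0];R=R@Rz(-q[4]);p=p+R@[0,0,L2];R=R@Ry(q[5]);p=p+R@[b,0,0];R=R@Rz(-q[6]+o7);p=p+R@[0,0,L3];return p,R
E
python3 - <<'E'
from kin import *
s1=pickle.load(open('w1.pkl','rb'));s=arm.get_state()
D=[A]+[(x['joint_pos'],x['eef_pos'],x['eef_rot']) for x in(s1,s)]
f=lambda P:np.concatenate([np.r_[fk(q,P)[0]-p,300*(fk(q,P)[1]-R).ravel()] for q,p,R in D])
r=least_squares(f,[390,463,467,402,np.pi/2,0,-28,0])
print(r.cost,r.x,r.fun.reshape(3,12)[:,:3],np.abs(r.fun.reshape(3,12)[:,3:]).max()/300)
pickle.dump((r.x,s),open('kin.pkl','wb'))
lo=np.array([-2.53,-.31,-1.57,.28,-1.29,.15,-2.92]);hi=np.array([2.53,2.02,1.55,2.44,4.43,1.84,2.92])
def ik(p,R,q0):
    g=lambda q:np.r_[(fk(q,r.x)[0]-p)/10,10*(fk(q,r.x)[1]-R).ravel(),.02*(q-q0)]
    z=least_squares(g,np.clip(q0,lo+.05,hi-.05),bounds=(lo+.03,hi-.03));P,RR=fk(z.x,r.x);return z.x,np.linalg.norm(P-p),np.degrees(np.linalg.norm(Ro.from_matrix(RR.T@R).as_rotvec()))
def tool(th): # tilt outward by th
    Q=Ro.from_rotvec((RC@np.array([0,-1.,0]))*th).as_matrix();return Q@RC@np.array([[-1,0,0],[0,1,0],[0,0,-1.]])
q0=s1['joint_pos']
for nm,l,th in[('pull home',(-28,-76,44),0),('pull t0',(-57,-76,18),0),('pull t.2',(-57,-76,25),.2),('pull t.3',(-57,-76,25),.3),('pull .6',(-57,-76,25),.6)]+[('box',(53,-62,62),t) for t in(.35,.45,.5,.6,.7)]+[('boxup',(20,-62,110),t) for t in(.5,.6)]:
    print(nm,th,ik(tc+RC@np.array(l),tool(th),q0))
E
```

```text
0.006229512332670617 [300.457 522.978 471.529 365.783   1.571  -0.072   0.13  -33.489] [[ 0.063 -0.017  0.025]
 [-0.043  0.063 -0.009]
 [ 0.008 -0.007 -0.016]] 7.134003431904829e-05
pull home 0 (array([-0.505,  0.488,  0.114,  1.932, -0.08 ,  0.726,  1.609]), np.float64(6.284801934996249e-05), np.float64(7.677952289982867e-05))
pull t0 0 (array([-0.499,  0.492,  0.102,  2.012, -0.08 ,  0.642,  1.609]), np.float64(7.74357209550156e-05), np.float64(9.932186917752759e-05))
pull t.2 0.2 (array([-0.49 ,  0.401,  0.08 ,  2.179, -0.067,  0.364,  1.594]), np.float64(0.00011977435128881494), np.float64(0.000182085033907697))
pull t.3 0.3 (array([-0.478,  0.376,  0.06 ,  2.26 , -0.047,  0.206,  1.573]), np.float64(0.0001471057915175668), np.float64(0.00023289445230794087))
pull .6 0.6 (array([ 0.691,  1.347, -1.54 ,  2.41 ,  2.04 ,  1.277,  0.104]), np.float64(0.6695119530140237), np.float64(0.6157733451750588))
box 0.35 (array([-0.52 ,  0.434,  0.091,  2.039, -0.055,  0.321,  1.559]), np.float64(0.00010713668462601225), np.float64(0.00017967751209698314))
box 0.45 (array([-0.722,  0.424,  0.328,  2.138, -0.612,  0.18 ,  2.083]), np.float64(0.001433677229324802), np.float64(0.0027998219840479795))
box 0.5 (array([-0.871,  0.441,  0.506,  2.188, -1.26 ,  0.18 ,  2.705]), np.float64(0.030392112502594215), np.float64(0.05926893703768905))
box 0.6 (array([ 0.22 ,  0.582, -0.811,  2.188,  1.86 ,  0.419, -0.168]), np.float64(0.0008176119380298043), np.float64(0.0017516872697411444))
box 0.7 (array([ 0.451,  0.82 , -1.132,  2.247,  2.104,  0.725, -0.228]), np.float64(0.00046833705197205045), np.float64(0.0010950602590006373))
boxup 0.5 (array([-0.333,  0.284, -0.141,  2.197,  0.436,  0.18 ,  1.084]), np.float64(0.0014553453913709379), np.float64(0.0026646658502231294))
boxup 0.6 (array([-0.047,  0.318, -0.469,  2.257,  1.61 ,  0.18 , -0.052]), np.float64(0.0019225564937517855), np.float64(0.003660043212916264))
```

Call:
carry_out(commands=[[-0.15, 0, -0.2, 0, 0.1, 0, 1], [-0.3, 0, -0.4, 0, 0.2, 0, 1], [-0.33, 0, -0.5, 0, 0.3, 0, 0.6], [-0.33, 0, -0.5, 0, 0.389, 0, 0.6], [-0.33, 0, -0.5, 0, 0.389, 0, 0.6], [-0.33, 0, -0.5, 0, 0.389, 0, 0.6]])

```text
time_s: 8.12
eef_pos: [545.9, 171.9, 171.8]
eef_rot: [[-0.905, -0.414, -0.103], [-0.413, 0.91, -0.028], [0.105, 0.017, -0.994]]
force: [-1.0, 0.8, -0.9]
grip_width: 18.4
grasp_force: 0.0
```

```bash
python3 - <<'E'
from h import *
s=arm.get_state();print(s['time_s'],s['joint_pos'],s['eef_pos'],loc(s['eef_pos']),s['force'],s['eef_rot'],s['grip_width'])
E
```

```text
8.125 [-0.935  0.491  0.786  1.747 -0.362  1.171  1.971] [545.863 171.894 171.803] [ -17.282 -105.166  171.803] [-0.988  0.803 -0.931] [[-0.905 -0.414 -0.103]
 [-0.413  0.91  -0.028]
 [ 0.105  0.017 -0.994]] 18.376473867483227
```

```bash
python3 - <<'E'
from kin import *
s=arm.get_state()
R=RC@np.array([[-1,0,0],[0,1,0],[0,0,-1.]])
print(row(s,tc+RC@np.array([-105,-78,60.]),R))
E
```

```text
[ 0.494  0.194  0.805  0.009 -0.067  0.028]
```

Call:
carry_out(commands=[[0.25, 0.1, 0, 0, -0.03, 0, 1], [0.49, 0.194, 0.1, 0.009, -0.067, 0.028, 1], [0.494, 0.194, 0.4, 0.009, -0.067, 0.028, 1], [0.494, 0.194, 0.7, 0.009, -0.067, 0.028, 1], [0.494, 0.194, 0.805, 0.009, -0.067, 0.028, 1], [0.494, 0.194, 0.805, 0.009, -0.067, 0.028, 1]])

```text
time_s: 8.88
eef_pos: [452.5, 163.4, 62.7]
eef_rot: [[-0.929, -0.37, 0.001], [-0.37, 0.929, 0.006], [-0.003, 0.005, -1.0]]
force: [0.6, -0.3, -0.2]
grip_width: 0.7
grasp_force: 0.0
```

Call:
carry_out(commands=[[0, 0, 0.12, 0, 0, 0, 1], [0, 0, 0.2, 0, 0, 0, 1], [0, 0, 0.26, 0, 0, 0, 1], [0, 0, 0.26, 0, 0, 0, 1]])

```text
time_s: 9.38
eef_pos: [452.7, 164.9, 23.6]
eef_rot: [[-0.928, -0.372, 0.001], [-0.372, 0.928, 0.006], [-0.003, 0.005, -1.0]]
force: [-0.3, 0.1, -0.8]
grip_width: 0.5
grasp_force: 0.0
```

Call:
carry_out(commands=[[0, 0, 0.06, 0, 0, 0, 1], [0, 0, 0.12, 0, 0, 0, 1], [0, 0, 0.12, 0, 0, 0, 1]])

```text
time_s: 9.75
eef_pos: [452.1, 164.9, 5.1]
eef_rot: [[-0.928, -0.372, 0.0], [-0.372, 0.928, 0.005], [-0.002, 0.005, -1.0]]
force: [0.5, -0.4, 0.5]
grip_width: 0.2
grasp_force: 0.0
```

```bash
python3 - <<'E'
from kin import *
s=arm.get_state();print(s['eef_pos'],s['force'])
# measure pulls / tip state now: wrist + scene, one composite
w=cams.grab_frame('wrist');a=cams.grab_frame('scene');d=cams.grab_frame('side')
for n,f in zip('was',(w,a,d)):cv2.imwrite(f'pics/p_{n}.png',f)
pickle.dump(s,open('p.pkl','wb'))
o=np.hstack([cv2.resize(a[125:225,205:305],(400,400),interpolation=cv2.INTER_CUBIC),cv2.resize(d[225:345,215:335],(400,400),interpolation=cv2.INTER_CUBIC)])
cv2.imwrite('pics/p1.png',o)
def proj(P,n):
    p=cams.camera_params(n);Ti=np.linalg.inv(p['T']);return cv2.projectPoints(np.array([P]),Ti[:3,:3],Ti[:3,3],p['intrinsics'],np.array([p['k1'],0,0,0.]))[0][0,0]
t=s['eef_pos']
for n,o,k in(('scene',(205,125),4),('side',(215,225),3.333)):
    for dz in(0,25,50):print(n,'tip+',dz,(proj(t+[0,0,dz],n)-o)*k+(400 if n=='side' else 0)*np.array([1,0]))
    for th in(0,.3):
        c,s_=np.cos(th),np.sin(th)
        print(n,'pullR th',th,[np.round((proj(tc+RC@np.array([a*c-h*s_,y,20+a*s_+h*c]),n)-o)*k+(400 if n=='side' else 0)*np.array([1,0])) for a,h,y in((-48,71,-90),(-48,71,-62),(-8,71,-90),(-8,71,-62))])
E
```

```text
[452.13  164.945   5.056] [ 0.49  -0.443  0.543]
scene tip+ 0 [172.48  405.221]
scene tip+ 25 [170.23  382.286]
scene tip+ 50 [167.912 358.611]
scene pullR th 0 [array([223., 268.]), array([185., 256.]), array([249., 228.]), array([212., 216.])]
scene pullR th 0.3 [array([212., 305.]), array([174., 292.]), array([236., 254.]), array([199., 242.])]
side tip+ 0 [679.394 146.976]
side tip+ 25 [679.434 122.019]
side tip+ 50 [679.474  96.442]
side pullR th 0 [array([593.,  64.]), array([604.,  90.]), array([537.,  76.]), array([547., 102.])]
side pullR th 0.3 [array([619.,  77.]), array([631., 103.]), array([566.,  75.]), array([577., 102.])]
```

View pics/p1.png

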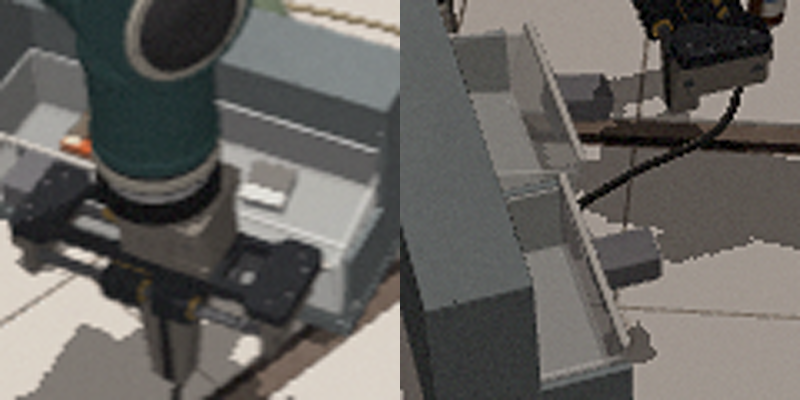

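The last picture shows the arm in front, the right bin nearly home and its pull at about (635,255) in the right panel. The fingertips reach the bench as the TCP says. I'll regrip the pull as it held before, this time keeping the tool upright.

```bash
python3 - <<'E'
from kin import *
s=arm.get_state();R=RC@np.array([[-1,0,0],[0,1,0],[0,0,-1.]])
for l in((-100,-75,125),(-30,-75,125),(-30,-75,43.5)):print(row(s,tc+RC@np.array(l),R))
E
```

```text
[-0.044  0.015 -0.794  0.003  0.002 -0.001]
[-0.51   0.016 -0.792  0.003  0.002 -0.001]
[-0.508  0.013 -0.249  0.003  0.002 -0.001]
```

Call:
carry_out(commands=[[0, 0.015, -0.3, 0, 0, 0, -0.2], [0, 0.015, -0.6, 0, 0, 0, -0.2], [-0.1, 0.015, -0.8, 0, 0, 0, -0.2], [-0.35, 0.015, -0.8, 0, 0, 0, -0.2], [-0.51, 0.015, -0.8, 0, 0, 0, -0.2], [-0.51, 0.015, -0.8, 0, 0, 0, -0.2], [-0.51, 0.015, -0.55, 0, 0, 0, -0.2], [-0.51, 0.015, -0.3, 0, 0, 0, -0.2], [-0.51, 0.015, -0.25, 0, 0, 0, -0.2], [-0.51, 0.015, -0.25, 0, 0, 0, -0.2]])

```text
time_s: 11.15
eef_pos: [522.7, 195.1, 44.0]
eef_rot: [[-0.929, -0.371, 0.001], [-0.371, 0.929, 0.006], [-0.003, 0.005, -1.0]]
force: [0.3, 0.0, -0.3]
grip_width: 55.2
grasp_force: 0.0
```

Call:
carry_out(commands=[[0, 0, 0, 0, 0, 0, 1], [0, 0, 0, 0, 0, 0, 1], [0, 0, 0, 0, 0, 0, 1], [0, 0, 0, 0, 0, 0, 1], [0, 0, 0, 0, 0, 0, 1]], grip_force=20)

```text
time_s: 11.78
eef_pos: [523.6, 195.0, 44.2]
eef_rot: [[-0.929, -0.371, 0.003], [-0.371, 0.928, 0.006], [-0.005, 0.005, -1.0]]
force: [0.5, -2.2, 6.0]
grip_width: 27.3
grasp_force: 20.0
```

```bash
python3 - <<'E'
from kin import *
s=arm.get_state();print(s['time_s'],loc(s['eef_pos']),s['joint_pos'],s['eef_rot'],s['force'],s['moment'],s['grip_width'],s['grasp_force'])
E
```

```text
11.775 [-29.293 -75.407  44.233] [-0.955  0.571  0.706  1.967 -0.525  0.787  2.005] [[-0.929 -0.371  0.003]
 [-0.371  0.928  0.006]
 [-0.005  0.005 -1.   ]] [ 0.498 -2.162  6.042] [-0.575 -0.015  0.039] 27.349853397998938 20.01003921031952
```

Call:
carry_out(commands=[[0.037, 0, 0.025, 0, 0, 0, 1], [0.071, 0, 0.053, 0, 0, 0, 1], [0.103, 0, 0.083, 0, 0, 0, 1], [0.13, 0, 0.118, 0, 0, 0, 1], [0.13, 0, 0.118, 0, 0, 0, 1]])

```text
time_s: 12.4
eef_pos: [505.8, 187.9, 27.8]
eef_rot: [[-0.929, -0.371, 0.003], [-0.371, 0.929, 0.008], [-0.005, 0.006, -1.0]]
force: [-4.0, -3.5, 19.5]
grip_width: 27.8
grasp_force: 20.1
```

Call:
carry_out(commands=[[0.025, 0, 0.037, 0, 0, 0, 1], [0.03, 0, 0.045, 0, 0, 0, 1], [0.03, 0, 0.045, 0, 0, 0, 1]])

```text
time_s: 12.78
eef_pos: [506.3, 188.1, 23.4]
eef_rot: [[-0.929, -0.371, 0.011], [-0.371, 0.929, 0.011], [-0.014, 0.006, -1.0]]
force: [0.3, -1.5, 29.8]
grip_width: 27.6
grasp_force: 20.0
```

```bash
python3 - <<'E'
from kin import *
s=arm.get_state();print(s['time_s'],loc(s['eef_pos']),s['joint_pos'],RC.T@s['force'],s['moment'],s['grip_width'],s['grasp_force'])
E
```

```text
12.775 [-47.968 -75.333  23.352] [-0.945  0.571  0.681  2.028 -0.556  0.715  2.038] [-0.294 -1.513 29.847] [-0.228 -0.061  0.042] 27.633997295075112 20.04735767841339
```

Call:
carry_out(commands=[[0, 0, -0.02, 0, 0, 0, -0.2], [0, 0, -0.02, 0, 0, 0, -0.2], [0, 0, -0.02, 0, 0, 0, -0.2], [0, 0, -0.3, 0, 0, 0, -0.2], [0, 0, -0.6, 0, 0, 0, -0.2], [0, 0, -0.95, 0, 0, 0, -0.2], [0, 0, -0.95, 0, 0, 0, -0.2]])

```text
time_s: 13.65
eef_pos: [502.5, 186.8, 164.5]
eef_rot: [[-0.928, -0.372, 0.007], [-0.372, 0.928, 0.01], [-0.01, 0.007, -1.0]]
force: [-0.4, 0.7, -0.6]
grip_width: 55.0
grasp_force: 0.0
```

Call:
carry_out(commands=[[0, 0, -0.4, 0, 0, 0, -1], [0, 0, -0.7, 0, 0, 0, -1], [0, 0, -0.7, 0, 0, 0, -1], [0, 0, -0.7, 0, 0, 0, -1]])

```text
time_s: 14.15
eef_pos: [499.0, 185.3, 264.8]
eef_rot: [[-0.928, -0.372, -0.001], [-0.372, 0.928, 0.005], [-0.001, 0.005, -1.0]]
force: [-0.1, -0.5, -0.4]
grip_width: 91.7
grasp_force: 0.0
```

```bash
python3 - <<'E'
from kin import *
s=arm.get_state();w=cams.grab_frame('wrist');cv2.imwrite('pics/w2.png',w);pickle.dump(s,open('w2.pkl','wb'))
print(s['time_s'],loc(s['eef_pos']),s['joint_pos'],s['force'])
def proj(P):
    p=cams.camera_params('wrist');T=np.eye(4);T[:3,:3]=s["eef_rot"];T[:3,3]=s["eef_pos"];Ti=np.linalg.inv(T@p["hand_eye"])
    return cv2.projectPoints(np.array([P]),Ti[:3,:3],Ti[:3,3],p['intrinsics'],np.array([p['k1'],0,0,0.]))[0][0,0]
B=lambda a,h,th:(a*np.cos(th)-h*np.sin(th),20+a*np.sin(th)+h*np.cos(th))
g=cv2.cvtColor(w,cv2.COLOR_BGR2GRAY)
for y in(-120,-45):
  for th in(0,.3,.5,.6):
    x,z=B(2,70,th);print('rim',y,th,proj(tc+RC@np.array([x,y,z])))
  x,z=B(2,70,.6);u=int(round(proj(tc+RC@np.array([x,y,z]))[0]));col=g[:,u-2:u+3].mean(1)
  print('col',u,[(r,int(col[r])) for r in range(110,330) if col[r]>col[r-4]+12 and col[r]>col[r+4]+12])
for th in(0,.6):
  x,z=B(66.5 if th else 72,18,th);print('box',th,proj(tc+RC@np.array([x,-62,z])))
for h in(4,12):
  x,z=B(48,h,.6);print('rib',proj(tc+RC@np.array([x,-110,z])))
E
```

```text
14.15 [-55.737 -75.177 264.787] [-1.192  0.229  0.925  1.83  -0.203  1.179  1.75 ] [-0.13  -0.53  -0.393]
rim -120 0 [239.156 227.798]
rim -120 0.3 [238.793 209.376]
rim -120 0.5 [238.884 196.86 ]
rim -120 0.6 [239.028 190.814]
col 239 [(142, 169), (190, 96), (243, 155), (244, 152), (283, 152), (284, 156), (285, 139)]
rim -45 0 [306.127 227.636]
rim -45 0.3 [306.322 209.225]
rim -45 0.5 [306.208 196.717]
rim -45 0.6 [306.079 190.675]
col 306 [(243, 148), (244, 143), (283, 144), (284, 144)]
box 0 [289.116 264.68 ]
box 0.6 [290.147 256.336]
rib [251.254 243.761]
rib [250.799 242.379]
```

```bash
python3 - <<'E'
from kin import *
s=pickle.load(open('w2.pkl','rb'));w=cv2.imread('pics/w2.png')
g=cv2.cvtColor(w,cv2.COLOR_BGR2GRAY)
for r in range(236,288,3):print(r,g[r,258:326:3])
print([w[r,290] for r in(245,250,256,262)],w[262,262])
E
```

```text
236 [131 130 130 131 131 130 130 130 131 130 131 130 130 131 130 130 130 129
 128 128 129 129 129]
239 [131 130 130 131 130 130 130 131 130 130 131 131 131 129 130 130 129 129
 128 127 128 129 129]
242 [134 135 135 136 136 136 136 138 137 138 137 137 138 138 138 137 136 135
 133 135 135 136 137]
245 [136 137 137 136 135 136 129 138 145 143 138 139 144 154 163 123 131 130
 130 130 131 132 132]
248 [131 130 131 131 130 130 155 163 164 161 161 161 161 160 160 126 129 129
 129 129 129 130 129]
251 [130 131 131 131 131 131 148 163 161 162 161 162 161 160 160 132 129 129
 128 129 129 130 130]
254 [130 130 130 130 131 130 144 161 161 161 161 161 161 161 159 128 129 129
 129 129 129 130 129]
257 [130 130 130 130 130 130 146 162 161 162 161 161 161 160 160 122 129 128
 128 129 129 130 130]
260 [130 130 130 130 131 130 139 162 162 162 161 161 160 161 159 138 128 128
 128 128 129 129 130]
263 [130 130 130 130 130 130 124 165 165 165 163 165 164 162 161 149 128 128
 128 129 129 129 129]
266 [130 131 130 131 130 131 114 101 100 101  97 100 101  98  99 100 129 128
 127 128 129 129 130]
269 [130 130 131 131 130 131 120 104 105 105 104 104 105 106 107 107 129 128
 128 128 129 129 129]
272 [131 130 130 131 130 131 126  90  89  84  90  95  94  94 104 118 128 127
 128 128 129 130 130]
275 [130 130 130 130 131 131 130 132 132 132 131 131 130 130 129 128 127 127
 127 128 129 130 130]
278 [131 131 130 130 131 130 130 130 130 130 130 130 129 129 128 127 126 126
 128 128 129 129 130]
281 [121 122 122 123 122 123 122 122 124 123 124 124 122 121 121 121 121 121
 121 123 123 123 124]
284 [155 156 154 155 156 154 154 154 154 154 154 154 154 152 150 146 145 146
 147 149 152 152 152]
287 [121 122 122 123 122 123 122 124 123 122 124 122 122 121 120 119 119 119
 120 118 120 121 121]
[array([136, 140, 145], dtype=uint8), array([152, 160, 167], dtype=uint8), array([152, 160, 166], dtype=uint8), array([152, 161, 167], dtype=uint8)] [127 130 131]
```

```bash
cat >> kin.py <<'E'
PK=pickle.load(open('kin.pkl','rb'))[0]
lo=np.array([-2.53,-.31,-1.57,.28,-1.29,.15,-2.92]);hi=np.array([2.53,2.02,1.55,2.44,4.43,1.84,2.92])
def ik(p,R,q0):
    g=lambda q:np.r_[(fk(q,PK)[0]-p)/10,10*(fk(q,PK)[1]-R).ravel(),.02*(q-q0)]
    z=least_squares(g,np.clip(q0,lo+.05,hi-.05),bounds=(lo+.02,hi-.02));P,RR=fk(z.x,PK);return z.x,np.linalg.norm(P-p)
def tool(th,yw=0):
    Q=Ro.from_rotvec((RC@np.array([0,-1.,0]))*th).as_matrix();return Q@RC@np.array([[-1,0,0],[0,1,0],[0,0,-1.]])@Rz(yw)
E
python3 - <<'E'
from kin import *
s=arm.get_state()
for th in(.36,.4,.44):
    R=tool(th);q=s['joint_pos']
    for b in(110,60,30,0):
        l=np.array([47.2-b*np.sin(th),-63,60.8+b*np.cos(th)]);p=tc+RC@l
        q,e=ik(p,R,q);print(th,b,q,round(e,3),row(s,p,R) if b>60 else '')
E
```

```text
0.36 110 [-1.165  0.24   0.832  2.116 -0.361  0.524  1.856] 0.0 [-0.429  0.08   0.672  0.003 -0.229 -0.002]
0.36 60 [-1.025  0.345  0.695  2.111 -0.513  0.444  1.985] 0.0 
0.36 30 [-0.948  0.404  0.613  2.102 -0.59   0.397  2.051] 0.0 
0.36 0 [-0.875  0.46   0.532  2.088 -0.655  0.349  2.108] 0.0 
0.4 110 [-1.175  0.213  0.827  2.161 -0.355  0.455  1.852] 0.0 [-0.402  0.08   0.683  0.003 -0.254 -0.002]
0.4 60 [-1.005  0.323  0.66   2.149 -0.528  0.374  2.002] 0.0 
0.4 30 [-0.915  0.383  0.563  2.136 -0.609  0.325  2.074] 0.0 
0.4 0 [-0.829  0.441  0.467  2.118 -0.674  0.276  2.133] 0.0 
0.44 110 [-1.179  0.188  0.818  2.204 -0.351  0.385  1.851] 0.0 [-0.375  0.08   0.695  0.003 -0.28  -0.002]
0.44 60 [-0.972  0.302  0.61   2.186 -0.545  0.302  2.021] 0.0 
0.44 30 [-0.863  0.364  0.492  2.168 -0.628  0.251  2.097] 0.0 
0.44 0 [-0.763  0.424  0.379  2.147 -0.686  0.198  2.154] 0.0
```

Call:
carry_out(commands=[[-0.1, 0.02, 0.15, 0, -0.06, 0, -0.25], [-0.2, 0.04, 0.3, 0, -0.12, 0, -0.25], [-0.3, 0.06, 0.5, 0, -0.19, 0, -0.25], [-0.402, 0.08, 0.683, 0.003, -0.254, -0.002, -0.25], [-0.402, 0.08, 0.683, 0.003, -0.254, -0.002, -0.25], [-0.402, 0.08, 0.683, 0.003, -0.254, -0.002, -0.25]])

```text
time_s: 14.95
eef_pos: [552.5, 219.1, 164.8]
eef_rot: [[-0.854, -0.373, 0.363], [-0.344, 0.928, 0.145], [-0.391, -0.001, -0.92]]
force: [0.8, -0.4, 0.8]
grip_width: 57.6
grasp_force: 0.0
```

```bash
python3 - <<'E'
from kin import *
s=arm.get_state();print(s['time_s'],s['joint_pos'],s['force'],s['grip_width'],loc(s['eef_pos']))
R=tool(.4)
for b in(40,0):print(b,row(s,tc+RC@np.array([47.2-b*np.sin(.4),-63,60.8+b*np.cos(.4)]),R))
E
```

```text
14.95 [-1.184  0.219  0.837  2.152 -0.361  0.461  1.855] [ 0.757 -0.398  0.781] 57.63943849992772 [  6.484 -63.847 164.768]
40 [ 0.021  0.006  0.477 -0.001  0.001 -0.   ]
0 [ 0.021  0.006  0.744 -0.001  0.001 -0.   ]
```

Call:
carry_out(commands=[[0, 0, 0.2, 0, 0, 0, -0.25], [0, 0, 0.4, 0, 0, 0, -0.25], [0, 0, 0.53, 0, 0, 0, -0.25], [0, 0, 0.6, 0, 0, 0, -0.25], [0, 0, 0.67, 0, 0, 0, -0.25], [0, 0, 0.67, 0, 0, 0, -0.25]])

```text
time_s: 15.7
eef_pos: [588.7, 234.2, 71.9]
eef_rot: [[-0.853, -0.374, 0.363], [-0.344, 0.928, 0.146], [-0.392, 0.0, -0.92]]
force: [0.3, 0.3, -0.0]
grip_width: 57.4
grasp_force: 0.0
```

Call:
carry_out(commands=[[0, 0, 0.03, 0, 0, 0, -0.25], [0, 0, 0.06, 0, 0, 0, -0.25], [0, 0, 0.06, 0, 0, 0, -0.25]])

```text
time_s: 16.08
eef_pos: [591.6, 235.5, 63.5]
eef_rot: [[-0.853, -0.374, 0.363], [-0.344, 0.927, 0.147], [-0.392, 0.0, -0.92]]
force: [0.2, 0.2, 0.4]
grip_width: 57.6
grasp_force: 0.0
```

```bash
python3 - <<'E'
from kin import *
s=arm.get_state();print(s['time_s'],s['joint_pos'],s['force'],s['grip_width'],loc(s['eef_pos']))
E
```

```text
16.075 [-0.86   0.447  0.505  2.115 -0.719  0.288  2.172] [0.21  0.16  0.407] 57.55006861966596 [ 48.879 -63.224  63.484]
```

Call:
carry_out(commands=[[0, 0, 0, 0, 0, 0, 1], [0, 0, 0, 0, 0, 0, 1], [0, 0, 0, 0, 0, 0, 1], [0, 0, 0, 0, 0, 0, 1], [0, 0, 0, 0, 0, 0, 1]], grip_force=15)

```text
time_s: 16.7
eef_pos: [591.7, 235.5, 63.6]
eef_rot: [[-0.853, -0.374, 0.364], [-0.344, 0.928, 0.146], [-0.392, -0.0, -0.92]]
force: [0.7, 0.1, 0.5]
grip_width: 9.7
grasp_force: 0.0
```

Call:
carry_out(commands=[[0, 0, 0, 0, 0, 0, -0.25], [0, 0, 0, 0, 0, 0, -0.25], [0, 0, 0, 0, 0, 0, -0.25], [0, 0, 0, 0, 0, 0, -0.25], [0.01, 0, 0.03, 0, 0, 0, -0.25], [0.01, 0, 0.06, 0, 0, 0, -0.25], [0.01, 0, 0.09, 0, 0, 0, -0.25], [0.01, 0, 0.09, 0, 0, 0, -0.25]])

```text
time_s: 17.7
eef_pos: [595.2, 236.7, 50.1]
eef_rot: [[-0.854, -0.374, 0.363], [-0.344, 0.928, 0.146], [-0.391, -0.0, -0.92]]
force: [-0.4, -0.3, -0.7]
grip_width: 57.6
grasp_force: 0.0
```

```bash
python3 - <<'E'
from kin import *
s=arm.get_state();print(s['time_s'],s['joint_pos'],s['force'],s['grip_width'],loc(s['eef_pos']),arm.grasp_offset,[x for x in dir(arm) if x[0]!='_'])
w=cams.grab_frame('wrist');cv2.imwrite('pics/w3.png',w);pickle.dump(s,open('w3.pkl','wb'))
g=cv2.cvtColor(w,cv2.COLOR_BGR2GRAY)
for r in range(180,300,5):print(r,g[r,200:360:5])
E
```

```text
17.7 [-0.821  0.472  0.46   2.109 -0.749  0.263  2.202] [-0.373 -0.293 -0.727] 57.59198366322293 [ 52.715 -63.511  50.066] 18.700000000000003 ['IKError', 'get_state', 'grasp_offset', 'hand_in']
180 [163 163 162 162 163 163 164 164 164 164 166 165 164 164 165 165 165 164
 164 165 163 164 164 164 163 163 163 163 163 162 162 162]
185 [162 162 163 164 164 164 163 164 165 164 164 165 165 165 165 165 165 165
 164 165 164 164 164 164 163 163 164 163 163 162 162 162]
190 [163 163 163 163 164 165 164 164 164 165 165 165 165 165 165 165 165 165
 165 164 165 165 164 163 163 163 163 163 163 162 162 162]
195 [163 162 163 163 165 164 164 163 165 165 165 165 166 165 166 165 164 165
 165 165 165 165 165 164 164 164 164 163 163 163 162 162]
200 [163 163 163 164 163 164 166 165 165 165 164 165 166 165 165 165 165 165
 165 165 165 165 164 165 163 163 164 163 163 162 162 161]
205 [163 163 164 164 164 165 165 165 164 164 165 165 165 166 166 166 166 165
 165 165 165 165 165 165 164 164 165 163 163 163 163 162]
210 [164 164 164 164 164 164 164 164 164 165 164 165 165 165 165 165 166 165
 165 165 166 165 16
[... 1633 characters left out ...]
 161 103  51  49  48  45]
275 [ 31  29  31  34  34 167 162 163 163 164 164 117 130 130 129 130 131 131
 130 131 134 135 135 164 161 162 163  89  49  48  47  46]
280 [ 29  31  31  32  32 166 163 163 164 164 165 121 129 130 129 130 130 130
 130 130 133 134 132 163 162 162 161  90  48  48  45  44]
285 [ 28  30  29  32  28 163 163 162 163 163 163 167 151 151 167 167 167 165
 164 163 161 158 158 160 162 161 161 172  46  45  45  43]
290 [ 30  27  30  32 137 162 163 162 163 162 163 162 163 163 163 163 163 163
 162 162 159 157 158 160 161 161 160 161  44  45  43  43]
295 [ 27  26  30  31 169 162 163 163 162 163 162 162 163 163 163 163 162 163
 162 161 158 155 157 158 160 160 161 159  50  43  40  39]
```

```bash
python3 - <<'E'
from kin import *
s=arm.get_state();R0=s['eef_rot'];p0=s['eef_pos'];th0=.402
tip=p0+R0@np.array([0,0,-42+40.])
for th in(.4,.36,.32):
    R=tool(th);p=tip+R@np.array([0,0,42.]);q=s['joint_pos']
    q,e=ik(p,R,q);tl=loc(tip);e_=np.array([55-tl[0],166-tl[2]])
    print(th,q,round(e,3),row(s,p,R),'hood clr',e_@[np.cos(th),np.sin(th)]-37.5,tl)
E
```

```text
0.4 [-0.716  0.545  0.339  2.078 -0.804  0.201  2.26 ] 0.0 [ 0.001  0.     0.267 -0.     0.001 -0.   ] hood clr 9.601468063903255 [ 52.003 -63.546  52.134]
0.36 [-0.774  0.561  0.418  2.053 -0.774  0.277  2.219] 0.0 [ 0.012  0.     0.266 -0.     0.027 -0.   ] hood clr 5.4164826896699125 [ 52.003 -63.546  52.134]
0.32 [-0.812  0.577  0.473  2.026 -0.737  0.347  2.175] 0.0 [ 0.023  0.     0.266 -0.     0.052 -0.   ] hood clr 1.1628400981611335 [ 52.003 -63.546  52.134]
```

Call:
carry_out(commands=[[0, 0, 0.06, 0, 0, 0, -0.25], [0, 0, 0.12, 0, 0, 0, -0.25], [0, 0, 0.17, 0, 0, 0, -0.25], [0, 0, 0.2, 0, 0, 0, -0.25], [0, 0, 0.23, 0, 0, 0, -0.25], [0, 0, 0.23, 0, 0, 0, -0.25]])

```text
time_s: 18.5
eef_pos: [607.9, 241.9, 18.6]
eef_rot: [[-0.853, -0.374, 0.363], [-0.344, 0.928, 0.146], [-0.392, -0.0, -0.92]]
force: [-0.4, -0.6, 0.2]
grip_width: 57.1
grasp_force: 0.0
```

```bash
python3 - <<'E'
from kin import *
s=arm.get_state();print(s['time_s'],s['joint_pos'],s['force'],s['grip_width'],loc(s['eef_pos']))
w=cams.grab_frame('wrist');g=cv2.cvtColor(w,cv2.COLOR_BGR2GRAY)
for r in range(200,300,8):print(r,g[r,200:360:5])
print(g[200:300:3,282])
E
```

```text
18.5 [-0.734  0.537  0.359  2.083 -0.816  0.208  2.269] [-0.397 -0.643  0.21 ] 57.061431973845735 [ 66.386 -63.444  18.638]
200 [164 164 163 164 164 164 164 164 164 164 164 164 164 165 164 165 164 165
 165 165 164 164 164 164 163 163 164 164 163 164 163 164]
208 [164 164 165 164 165 165 165 164 164 165 165 164 164 164 165 164 164 164
 164 164 165 165 164 164 163 164 165 164 163 163 164 164]
216 [164 164 164 164 164 165 165 164 165 165 164 164 164 165 165 165 165 164
 165 165 165 164 163 164 163 164 164 164 165 164 164 162]
224 [164 164 164 164 165 164 164 164 164 164 164 165 165 164 165 164 165 164
 164 165 164 165 165 164 164 164 164 164 164 163 164 163]
232 [164 166 164 165 166 165 166 166 165 165 166 166 166 166 165 166 166 165
 166 166 166 165 165 164 165 165 165 165 164 165 165 164]
240 [188 190 191 191 191 191 190 190 190 190 191 190 190 190 190 190 189 190
 190 189 189 187 184 183 186 188 188 188 189 188 187 188]
248 [ 59  62  61  34  31 165 164 164 164 164 111  84  86  88  89  91  91  92
  95  97 102 113 123 137 163 163 164 164  59  56  72  70]
256 [ 62  59  32  34  33 164 16
[... 217 characters left out ...]
 119  55  55  54  71]
272 [ 51  30  32  32  37 167 164 163 163 165 203 204 203 203 203 203 203 203
 203 202 199 195 193 190 164 164 162  90  55  54  52  51]
280 [ 30  32  34  35  35 167 163 163 163 163 198 203 204 203 203 203 203 203
 203 202 199 195 193 196 163 163 162  92  55  52  51  49]
288 [ 28  30  33  35  28 163 163 163 163 163 170 203 204 203 203 203 203 203
 203 202 198 193 194 201 164 163 161 164  53  52  51  47]
296 [ 31  29  33  34 165 162 162 163 163 163 157 203 203 203 203 203 202 202
 203 201 196 193 194 202 163 161 162 162  78  50  48  47]
[164 164 164 165 164 164 164 165 164 165 165 161 145 186 193  84  90 126
 131 131 131 173 203 203 203 203 203 203 203 202 202 203 203 203]
```

Call:
carry_out(commands=[[-0.013, 0.005, 0.03, 0, 0, 0, -0.25], [-0.027, 0.005, 0.06, 0, 0, 0, -0.25], [-0.027, 0.005, 0.075, 0, 0, 0, -0.25], [-0.027, 0.005, 0.075, 0, 0, 0, -0.25]])

```text
time_s: 19.05
eef_pos: [615.4, 245.9, 10.0]
eef_rot: [[-0.853, -0.374, 0.364], [-0.344, 0.928, 0.146], [-0.392, -0.0, -0.92]]
force: [-0.1, 0.5, -0.5]
grip_width: 57.8
grasp_force: 0.0
```

Call:
carry_out(commands=[[0, 0, 0, 0, 0, 0, 0.4], [0, 0, 0, 0, 0, 0, 0.4], [0, 0, 0, 0, 0, 0, 0.4], [0, 0, 0, 0, 0, 0, 0.4], [0, 0, 0, 0, 0, 0, 0.4]], grip_force=15)

```text
time_s: 19.68
eef_pos: [615.3, 245.9, 10.3]
eef_rot: [[-0.853, -0.374, 0.364], [-0.344, 0.928, 0.147], [-0.392, -0.0, -0.92]]
force: [0.2, 0.4, 0.6]
grip_width: 32.5
grasp_force: 15.0
```

Call:
carry_out(commands=[[0, 0, 0, 0, 0, 0, 1], [0, 0, -0.06, 0, 0, 0, 1], [0, 0, -0.16, 0, 0, 0, 1], [0, 0, -0.32, 0, 0, 0, 1], [0, 0, -0.5, 0, 0, 0, 1], [0, 0, -0.7, 0, 0, 0, 1], [0, 0, -0.9, 0, 0, 0, 1], [0, 0, -1, 0, 0, 0, 1], [0, 0, -1, 0, 0, 0, 1]], grip_force=20)

```text
time_s: 20.8
eef_pos: [560.1, 224.1, 149.0]
eef_rot: [[-0.853, -0.374, 0.364], [-0.344, 0.927, 0.148], [-0.393, 0.002, -0.92]]
force: [0.6, -0.7, -1.1]
grip_width: 32.8
grasp_force: 20.0
```

```bash
python3 - <<'E'
from kin import *
s=arm.get_state();print(s['time_s'],s['joint_pos'],s['force'],s['grip_width'],loc(s['eef_pos']))
w=cams.grab_frame('wrist');cv2.imwrite('pics/w4.png',w);g=cv2.cvtColor(w,cv2.COLOR_BGR2GRAY)
for r in range(200,310,6):print(r,g[r,220:350:5])
E
```

```text
20.8 [-1.157  0.27   0.822  2.148 -0.471  0.438  1.952] [ 0.559 -0.683 -1.072] 32.75491322183539 [ 15.398 -62.062 148.991]
200 [174 175 175 175 174 175 175 175 175 174 174 175 174 174 174 174 173 173
 172 171 171 172 173 173 152  82]
206 [174 175 175 175 174 176 174 175 174 174 173 174 174 174 174 175 173 173
 171 171 170 172 173 172 151  82]
212 [175 174 175 174 175 174 175 173 174 174 174 174 173 174 174 173 173 172
 170 168 170 172 172 174 151  83]
218 [175 173 173 173 173 174 173 173 174 174 174 173 172 173 173 173 173 172
 170 168 169 171 172 171 151  82]
224 [173 173 173 173 173 174 174 172 173 173 173 173 174 173 172 173 172 171
 168 168 169 171 172 172 153  81]
230 [155 154 154 155 154 154 155 155 154 155 154 155 155 154 154 155 154 154
 153 152 152 153 154 152 151  81]
236 [ 90  89  91  91  91  92  92  94  94  96  95  96  96  97  97  97  99 105
 112 110 102  97  95  94  93  83]
242 [ 89  90  90  91  81  81  93  93  95  95  96  96  97  97  98  98  99 105
 111 103 101  97  94  93  93  90]
248 [ 89  60  63  65  40 114 124 155 124 162 125 154 159 133 167 127 166 145
 166  83  67
[... 431 characters left out ...]

 199  76  60  54  69  70  68  66]
278 [ 61  62  37  41  43  77 214 214 213 214 213 214 214 213 213 212 207 199
 201  75  59  52  66  69  66  67]
284 [ 60  64  38  40  43  50 213 213 212 213 213 212 213 213 212 211 206 199
 203  71  57  51  46  68  65  65]
290 [ 61  45  38  40  42  40 213 213 213 213 212 212 213 213 212 211 205 198
 202  68  56  50  48  68  65  65]
296 [ 62  33  36  40  43  60 213 212 213 212 212 212 213 212 212 209 203 197
 204  64  53  50  47  63  66  64]
302 [ 62  35  37  40  41  70 213 212 212 212 212 213 213 212 212 209 202 195
 203  66  52  48  46  41  65  63]
308 [ 40  35  37  39  39 128 122 122 124 125 126 124 126 125 125 127 129 129
 127 110  50  46  45  45  65  63]
```

```bash
python3 - <<'E'
from kin import *
g=cv2.cvtColor(cv2.imread('pics/w4.png'),cv2.COLOR_BGR2GRAY)
for c in(262,275,288,300):print(c,g[236:314,c])
def rowof(x,z):
    rx,rz=x-78.6,z+209.07;return 206+363.17*(-.9601*rx-.2796*rz)/(-.2796*rx+.9601*rz)
def res(v,rows):
    x,z,f=v;d=np.array([np.cos(f),np.sin(f)]) # along box toward rear: tool -x
    B=np.array([x,z]);n=np.array([-np.sin(f),-np.cos(f)]) # up (tool -z)
    rear=np.array([-np.cos(f),np.sin(f)])
    T=B+14*n;K=T+33*rear
    return [rowof(*B)-rows[0],rowof(*T)-rows[1],rowof(*K)-rows[2]]
for rows in((247.5,265,307),(246.5,264.5,306.5),(248,265.5,307.5)):
    for f0 in(.2,-.2):
        r=least_squares(res,[5,-40,f0],args=(rows,));print(rows,r.x,r.cost)
E
```

```text
262 [ 94  95  91  91  92  94  96  95 104 104  98 107 124 132 132 133 133 132
 133 133 133 133 133 132 133 133 132 130 121 179 221 215 214 214 213 213
 213 214 214 214 214 213 214 213 212 213 213 213 213 213 213 212 213 213
 213 213 213 213 212 212 212 213 212 212 212 213 212 213 213 218 195 137
 124 127 128 129 129 129]
275 [ 96  95  93  93  94  95  96  97 106 103  94 116 154 154 129 131 133 133
 133 133 133 133 133 133 133 133 133 132 128 144 195 219 214 214 213 214
 213 213 214 214 214 213 214 213 213 213 213 213 212 213 213 213 213 213
 212 213 212 213 212 213 212 213 212 212 212 212 213 212 213 218 194 135
 124 128 129 128 129 129]
288 [ 97  95  94  93  95  97  97  97 108 105  95 121 164 195 167 129 132 133
 133 132 133 133 133 133 133 133 131 124 165 197 206 216 214 213 213 214
 213 213 213 214 213 213 213 213 213 213 213 213 213 212 213 212 212 212
 213 212 212 213 212 212 212 212 212 212 212 212 212 212 213 218 192 135
 124 128 127 127 127 128]
300 [ 99  98  95  96  97  98  99 100 112 109  99 123 166 205 180 123 130 133
 133 134 133 134 134 133 133 130 145 192 215 210 211 209 209 209 209 209
 208 208 208 207 208 207 207 207 206 208 206 206 206 206 205 205 205 205
 205 205 205 204 204 204 203 204 202 204 202 202 202 202 203 205 174 117
 129 131 131 130 130 129]
(247.5, 265, 307) [ -0.294 -20.98    0.315] 9.087677628146056e-26
(247.5, 265, 307) [ -0.294 -20.98    0.315] 0.0
(246.5, 264.5, 306.5) [  1.427 -23.673   0.329] 0.0
(246.5, 264.5, 306.5) [  1.427 -23.673   0.329] 1.6155871338926322e-27
(248, 265.5, 307.5) [ -0.588 -20.996   0.314] 1.050131637030211e-25
(248, 265.5, 307.5) [ -0.588 -20.996   0.314] 1.6155871338926322e-27
```

```bash
python3 - <<'E'
from kin import *
p=cams.camera_params('wrist')
def proj(P,s):
    T=np.eye(4);T[:3,:3]=s["eef_rot"];T[:3,3]=s["eef_pos"];Ti=np.linalg.inv(T@p["hand_eye"])
    return cv2.projectPoints(np.array([P]),Ti[:3,:3],Ti[:3,3],p['intrinsics'],np.array([p['k1'],0,0,0.]))[0][0,0]
B=lambda a,h,th:(a*np.cos(th)-h*np.sin(th),20+a*np.sin(th)+h*np.cos(th))
for f in('w2.pkl','w3.pkl'):
    s=pickle.load(open(f,'rb'));g=cv2.cvtColor(cv2.imread('pics/'+f[:2]+'.png'),cv2.COLOR_BGR2GRAY)
    print(f)
    for nm,a,h in(('frontrim',2,70),('rib',48,12),('backrim',102,60),('backfloor',100,4),('boxfront',50,18),('boxrear',83,18),('boxrear2',99,18)):
        print(nm,[(th,round(proj(tc+RC@np.array([B(a,h,th)[0],-63,B(a,h,th)[1]]),s)[1],1)) for th in(0,.2,.4,.5,.6)])
    print([int(v) for v in g[150:330:2,260]])
E
```

```text
w2.pkl
frontrim [(0, np.float64(227.6)), (0.2, np.float64(215.5)), (0.4, np.float64(202.9)), (0.5, np.float64(196.7)), (0.6, np.float64(190.6))]
rib [(0, np.float64(245.8)), (0.2, np.float64(246.2)), (0.4, np.float64(245.0)), (0.5, np.float64(243.8)), (0.6, np.float64(242.2))]
backrim [(0, np.float64(302.0)), (0.2, np.float64(300.1)), (0.4, np.float64(293.7)), (0.5, np.float64(288.6)), (0.6, np.float64(282.4))]
backfloor [(0, np.float64(278.9)), (0.2, np.float64(284.0)), (0.4, np.float64(286.6)), (0.5, np.float64(286.6)), (0.6, np.float64(285.9))]
boxfront [(0, np.float64(249.0)), (0.2, np.float64(248.7)), (0.4, np.float64(246.6)), (0.5, np.float64(244.9)), (0.6, np.float64(242.7))]
boxrear [(0, np.float64(272.2)), (0.2, np.float64(274.2)), (0.4, np.float64(273.6)), (0.5, np.float64(272.2)), (0.6, np.float64(270.1))]
boxrear2 [(0, np.float64(283.1)), (0.2, np.float64(286.5)), (0.4, np.float64(286.9)), (0.5, np.float64(285.8)), (0.6, np.float64(283.8))]
[35, 36, 35, 34, 53, 52, 53, 87, 75, 100, 105, 101, 101, 102, 102, 100, 101, 102, 104, 62, 95, 91, 84, 89, 97, 107, 106, 107, 88, 114
[... 999 characters left out ...]
.float64(254.3)), (0.2, np.float64(267.1)), (0.4, np.float64(276.5)), (0.5, np.float64(279.7)), (0.6, np.float64(281.5))]
boxrear2 [(0, np.float64(269.7)), (0.2, np.float64(286.4)), (0.4, np.float64(300.1)), (0.5, np.float64(305.5)), (0.6, np.float64(309.6))]
[163, 163, 164, 164, 164, 164, 164, 164, 164, 165, 164, 165, 165, 165, 165, 164, 165, 166, 165, 165, 165, 165, 165, 165, 165, 166, 165, 165, 166, 165, 165, 166, 155, 169, 191, 193, 178, 150, 83, 188, 206, 204, 204, 204, 204, 204, 205, 204, 203, 204, 204, 204, 204, 203, 204, 203, 204, 204, 203, 207, 161, 129, 130, 130, 129, 129, 129, 127, 166, 163, 163, 163, 163, 163, 162, 162, 161, 123, 127, 127, 102, 79, 80, 79, 79, 78, 77, 76, 76, 76]
```

```bash
python3 - <<'E'
from kin import *
def rowof(x,z):
    rx,rz=x-78.6,z+209.07;return 206+363.17*(-.9601*rx-.2796*rz)/(-.2796*rx+.9601*rz)
for f in(-.1,-.2,-.25):
    rear=np.array([-np.cos(f),np.sin(f)]);up=np.array([-np.sin(f),-np.cos(f)])
    r=least_squares(lambda v:[rowof(*v)-247,rowof(*(v+33*rear))-307],[5,-45]);T=r.x
    B=T-14*up;C=B+16.5*rear;print(f,'top front',T,'bottom front',B,rowof(*B),'bottom centre',C,'bottom rear',B+33*rear)
E
```

```text
-0.1 top front [  6.33  -36.114] bottom front [  4.932 -22.184] 239.54339355660306 bottom centre [-11.485 -23.831] bottom rear [-27.903 -25.479]
-0.2 top front [  3.165 -28.539] bottom front [  0.383 -14.818] 242.22272867583973 bottom centre [-15.788 -18.096] bottom rear [-31.959 -21.374]
-0.25 top front [  1.863 -25.423] bottom front [ -1.601 -11.858] 243.48970757222816 bottom centre [-17.588 -15.941] bottom rear [-33.575 -20.023]
```

```bash
cat >> kin.py <<'E'
def ttool(th,yw=np.radians(11.4)):
    M=Rz(yw);Q=Ro.from_rotvec((M@np.array([0,-1.,0]))*th).as_matrix();return Q@M@np.array([[-1,0,0],[0,1,0],[0,0,-1.]])
E
python3 - <<'E'
from kin import *
s=arm.get_state();q=s['joint_pos']
S=dict(s)
for p,R in(((545,150,190),tool(.1)),((525,30,190),ttool(0)),((510,-90,190),ttool(0)),((496,-183,190),ttool(0))):
    p=np.array(p,float);q,e=ik(p,R,q);print(row(S,p,R),q,round(e,2));S=dict(eef_pos=p,eef_rot=R)
E
```

```text
[ 0.146 -0.42  -0.365  0.001  0.193  0.   ] [-1.06   0.313  0.903  1.935 -0.33   0.934  1.948] 0.0
[ 0.42  -0.692 -0.042  0.006  0.063  0.117] [-0.917  0.324  0.982  1.943 -0.313  1.036  1.973] 0.0
[ 0.256 -0.764  0.     0.     0.     0.   ] [-0.715  0.312  1.01   1.962 -0.308  1.031  2.204] 0.0
[ 0.214 -0.589  0.     0.     0.     0.   ] [-0.523  0.34   1.011  1.938 -0.334  1.043  2.404] 0.0
```

Call:
carry_out(commands=[[0.05, -0.05, -0.2, 0, 0.05, 0, 1], [0.1, -0.15, -0.36, 0, 0.1, 0, 1], [0.14, -0.3, -0.365, 0, 0.15, 0, 1], [0.146, -0.42, -0.365, 0, 0.193, 0, 1], [0.146, -0.42, -0.365, 0, 0.193, 0, 1]])

```text
time_s: 21.48
eef_pos: [546.6, 148.2, 189.0]
eef_rot: [[-0.924, -0.371, 0.092], [-0.37, 0.929, 0.035], [-0.098, -0.002, -0.995]]
force: [-0.5, 1.0, -0.8]
grip_width: 32.6
grasp_force: 20.0
```

Call:
carry_out(commands=[[0.1, -0.17, -0.01, 0, 0.02, 0.03, 1], [0.2, -0.34, -0.02, 0, 0.04, 0.06, 1], [0.3, -0.51, -0.03, 0, 0.06, 0.09, 1], [0.42, -0.69, -0.04, 0.006, 0.063, 0.117, 1], [0.42, -0.69, -0.04, 0.006, 0.063, 0.117, 1]])

```text
time_s: 22.1
eef_pos: [524.2, 26.7, 189.6]
eef_rot: [[-0.981, -0.192, 0.0], [-0.192, 0.981, -0.0], [-0.0, -0.0, -1.0]]
force: [-0.0, 0.6, 0.1]
grip_width: 32.7
grasp_force: 20.0
```

Call:
carry_out(commands=[[0.06, -0.19, 0, 0, 0, 0, 1], [0.12, -0.38, 0, 0, 0, 0, 1], [0.18, -0.57, 0, 0, 0, 0, 1], [0.256, -0.764, 0, 0, 0, 0, 1], [0.35, -0.92, 0, 0, 0, 0, 1], [0.38, -1, 0, 0, 0, 0, 1], [0.38, -1, 0, 0, 0, 0, 1]])

```text
time_s: 22.98
eef_pos: [499.3, -128.2, 189.7]
eef_rot: [[-0.98, -0.197, 0.001], [-0.197, 0.98, 0.0], [-0.001, 0.0, -1.0]]
force: [0.1, -0.4, -1.2]
grip_width: 32.8
grasp_force: 20.0
```

```bash
python3 - <<'E'
from kin import *
s=arm.get_state();print(s['time_s'],s['eef_pos'],s['eef_rot'],s['joint_pos'],s['grip_width'],s['grasp_force'])
w=cams.grab_frame('wrist');cv2.imwrite('pics/w5.png',w);pickle.dump(s,open('w5.pkl','wb'))
hsv=cv2.cvtColor(w,cv2.COLOR_BGR2HSV);m=cv2.inRange(hsv,(80,70,50),(100,255,255));m=cv2.morphologyEx(m,cv2.MORPH_OPEN,np.ones((3,3)))
c=max(cv2.findContours(m,cv2.RETR_EXTERNAL,cv2.CHAIN_APPROX_NONE)[0],key=cv2.contourArea)
print(cv2.boundingRect(c),cv2.contourArea(c))
pts=np.array([onz('wrist',q[0],20,s)[:2] for q in c.astype(float)],np.float32);print(cv2.minAreaRect(pts))
E
```

```text
22.975 [ 499.325 -128.179  189.663] [[-0.98  -0.197  0.001]
 [-0.197  0.98   0.   ]
 [-0.001  0.    -1.   ]] [-0.663  0.328  1.042  1.962 -0.331  1.034  2.298] 32.776268693886685 19.960489869117737
(181, 130, 103, 62) 5634.0
((491.8296203613281, -180.06484985351562), (64.21697235107422, 105.18012237548828), 11.834614753723145)
```

```bash
python3 - <<'E'
from kin import *
s=arm.get_state();q=s['joint_pos'];R=ttool(-.2,np.radians(11.8))
for h in(80,30,5,0,-6):
    p=np.array([491.8,-180,20+h])-R@np.array([-4,0,-36.]);q,e=ik(p,R,q);print(h,p,row(s,p,R),q,round(e,2))
E
```

```text
80 [ 480.962 -182.264   65.512] [ 0.195 -0.334  0.827  0.001  0.128 -0.004] [-0.414  0.633  0.884  1.926 -0.432  1.004  2.456] 0.0
30 [ 480.962 -182.264   15.512] [ 0.195 -0.335  1.16   0.001  0.128 -0.004] [-0.369  0.706  0.823  1.944 -0.495  0.922  2.491] 0.0
5 [ 480.962 -182.264   -9.488] [ 0.195 -0.335  1.327  0.001  0.128 -0.004] [-0.347  0.743  0.792  1.95  -0.527  0.882  2.509] 0.0
0 [ 480.962 -182.264  -14.488] [ 0.195 -0.335  1.36   0.001  0.128 -0.004] [-0.342  0.75   0.786  1.95  -0.534  0.874  2.512] 0.0
-6 [ 480.962 -182.264  -20.488] [ 0.195 -0.335  1.4    0.001  0.128 -0.004] [-0.337  0.76   0.778  1.951 -0.541  0.864  2.516] 0.0
```

Call:
carry_out(commands=[[0.1, -0.15, 0.2, 0, 0.06, 0, 1], [0.195, -0.334, 0.4, 0, 0.128, 0, 1], [0.195, -0.334, 0.6, 0, 0.128, -0.004, 1], [0.195, -0.334, 0.827, 0, 0.128, -0.004, 1], [0.195, -0.334, 0.827, 0, 0.128, -0.004, 1], [0.195, -0.334, 0.827, 0, 0.128, -0.004, 1]])

```text
time_s: 23.78
eef_pos: [481.5, -182.8, 66.4]
eef_rot: [[-0.959, -0.205, -0.194], [-0.201, 0.979, -0.041], [0.198, -0.0, -0.98]]
force: [0.0, -0.2, -0.7]
grip_width: 32.5
grasp_force: 20.0
```

```bash
python3 - <<'E'
from kin import *
s=arm.get_state();print(s['time_s'],s['eef_pos'],s['eef_rot'][2],s['force'],s['joint_pos'])
R=ttool(-.2,np.radians(11.8))
for h in(30,8,0,-6):print(h,row(s,np.array([480.96,-182.26,-14.5+h]),R))
w=cams.grab_frame('wrist');cv2.imwrite('pics/w6.png',w)
g=cv2.cvtColor(w,cv2.COLOR_BGR2GRAY)
for c in(265,280,295):print(g[190:316:3,c])
hsv=cv2.cvtColor(w,cv2.COLOR_BGR2HSV);m=cv2.inRange(hsv,(80,70,50),(100,255,255));print(cv2.boundingRect(m))
E
```

```text
23.775 [ 481.532 -182.808   66.438] [ 0.198 -0.    -0.98 ] [ 0.049 -0.173 -0.675] [-0.422  0.65   0.899  1.916 -0.451  1.013  2.469]
30 [-0.064  0.004  0.333 -0.     0.     0.   ]
8 [-0.094  0.004  0.477 -0.     0.     0.   ]
0 [-0.104  0.004  0.529 -0.     0.     0.   ]
-6 [-0.112  0.004  0.569 -0.     0.     0.   ]
[128  96  66  85  85  84  85  85  84  85  85  85  48  53  55  55  64  79
  78  97 148 149 148 148 149 149 146  92  91  91  90  90  91  90  91  90
  91  90  91  83  91  92]
[147  95  63  86  85  86  85  87  87  85  85  85  74  55  57  55  68  79
 100  93 149 148 148 148 148 148 116  92  92  92  92  92  91  90  91  91
  91  90  91  66  66  66]
[146  94  72  88  86  87  87  86  85  85  86  86  74  57  58  58  69  80
 105  68 147 147 147 146 147 148  85  92  93  93  92  89  90  91  90  91
  90  90  92  85  91  91]
(211, 195, 141, 72)
```

Call:
carry_out(commands=[[-0.02, 0, 0.11, 0, 0, 0, 1], [-0.042, 0, 0.22, 0, 0, 0, 1], [-0.064, 0, 0.333, 0, 0, 0, 1], [-0.07, 0, 0.37, 0, 0, 0, 1], [-0.07, 0, 0.37, 0, 0, 0, 1]])

```text
time_s: 24.45
eef_pos: [479.4, -183.5, 8.6]
eef_rot: [[-0.959, -0.204, -0.196], [-0.199, 0.979, -0.04], [0.201, 0.0, -0.98]]
force: [-0.5, -0.0, -0.3]
grip_width: 33.1
grasp_force: 20.0
```

Call:
carry_out(commands=[[-0.004, 0, 0.02, 0, 0, 0, 1], [-0.008, 0, 0.04, 0, 0, 0, 1], [-0.008, 0, 0.04, 0, 0, 0, 1]])

```text
time_s: 24.82
eef_pos: [479.8, -183.2, 3.0]
eef_rot: [[-0.959, -0.204, -0.195], [-0.2, 0.979, -0.04], [0.199, 0.0, -0.98]]
force: [-0.3, -0.1, -0.3]
grip_width: 32.5
grasp_force: 20.0
```

Call:
carry_out(commands=[[-0.004, 0, 0.02, 0, 0, 0, 1], [-0.008, 0, 0.04, 0, 0, 0, 1], [-0.008, 0, 0.04, 0, 0, 0, 1]])

```text
time_s: 25.2
eef_pos: [479.6, -183.2, -3.4]
eef_rot: [[-0.959, -0.204, -0.196], [-0.2, 0.979, -0.04], [0.2, 0.001, -0.98]]
force: [0.7, 0.3, -0.3]
grip_width: 32.8
grasp_force: 20.0
```

Call:
carry_out(commands=[[-0.004, 0, 0.02, 0, 0, 0, 1], [-0.008, 0, 0.04, 0, 0, 0, 1], [-0.008, 0, 0.04, 0, 0, 0, 1]])

```text
time_s: 25.58
eef_pos: [479.6, -183.3, -9.5]
eef_rot: [[-0.959, -0.204, -0.196], [-0.2, 0.979, -0.04], [0.2, 0.0, -0.98]]
force: [1.0, -0.5, -0.2]
grip_width: 32.8
grasp_force: 20.0
```

Call:
carry_out(commands=[[-0.004, 0, 0.02, 0, 0, 0, 1], [-0.004, 0, 0.02, 0, 0, 0, 1], [-0.004, 0, 0.02, 0, 0, 0, 1]])

```text
time_s: 25.95
eef_pos: [479.7, -183.4, -11.9]
eef_rot: [[-0.959, -0.204, -0.195], [-0.2, 0.979, -0.04], [0.199, 0.001, -0.98]]
force: [-1.3, 0.6, 5.8]
grip_width: 32.8
grasp_force: 20.0
```

Call:
carry_out(commands=[[-0.004, 0, 0.02, 0, 0, 0, 1], [-0.004, 0, 0.02, 0, 0, 0, 1], [-0.004, 0, 0.02, 0, 0, 0, 1]])

```text
time_s: 26.32
eef_pos: [479.1, -183.4, -14.6]
eef_rot: [[-0.959, -0.204, -0.196], [-0.2, 0.979, -0.04], [0.2, 0.001, -0.98]]
force: [-2.9, 1.1, 10.2]
grip_width: 32.5
grasp_force: 20.0
```

Call:
carry_out(commands=[[0, 0, -0.01, 0, 0, 0, 0.1], [0, 0, -0.01, 0, 0, 0, -0.1], [0, 0, -0.01, 0, 0, 0, -0.1], [0, 0, -0.01, 0, 0, 0, -0.1], [0.02, 0, -0.1, 0, 0, 0, -0.1], [0.06, 0, -0.3, 0, 0, 0, -0.1], [0.11, 0, -0.55, 0, 0, 0, -0.1], [0.17, 0, -0.85, 0, 0, 0, -0.1], [0.2, 0, -1, 0, 0, 0, -0.1], [0.2, 0, -1, 0, 0, 0, -0.1]])

```text
time_s: 27.58
eef_pos: [481.4, -183.7, 139.6]
eef_rot: [[-0.96, -0.204, -0.191], [-0.2, 0.979, -0.04], [0.195, -0.0, -0.981]]
force: [0.2, 0.2, -0.8]
grip_width: 50.6
grasp_force: 0.0
```

```bash
python3 - <<'E'
from kin import *
s=arm.get_state();print(s['time_s'],s['eef_pos'],s['force'],s['grip_width'],s['joint_pos'])
w=cams.grab_frame('wrist');cv2.imwrite('pics/w7.png',w)
hsv=cv2.cvtColor(w,cv2.COLOR_BGR2HSV);m=cv2.inRange(hsv,(80,70,30),(100,255,255));x,y,a,b=cv2.boundingRect(m);print(x,y,a,b)
# box in tin: non-teal inside floor hull
hull=cv2.convexHull(cv2.findNonZero(cv2.morphologyEx(m,cv2.MORPH_OPEN,np.ones((3,3)))));H=np.zeros_like(m);cv2.fillPoly(H,[hull],255)
n=cv2.morphologyEx(H&~m,cv2.MORPH_OPEN,np.ones((5,5)))
for c in cv2.findContours(n,cv2.RETR_EXTERNAL,cv2.CHAIN_APPROX_NONE)[0]:
    if cv2.contourArea(c)>200:
        pts=np.array([onz('wrist',q[0],34,s)[:2] for q in c.astype(float)],np.float32);print('obj',cv2.boundingRect(c),cv2.minAreaRect(pts))
pts=np.array([onz('wrist',q[0],20,s)[:2] for q in hull.astype(float)],np.float32);print('tin',cv2.minAreaRect(pts))
g=cv2.cvtColor(w,cv2.COLOR_BGR2GRAY);yy=slice(y-4,y+b+6,6)
for r in range(y-4,y+b+6,6):print(r,g[r,x-5:x+a+8:6])
E
```

```text
27.575 [ 481.444 -183.669  139.57 ] [ 0.183  0.171 -0.771] 50.58536082662515 [-0.485  0.55   0.981  1.871 -0.364  1.136  2.42 ]
226 191 111 69
obj (302, 225, 24, 34) ((498.6424865722656, -149.4779815673828), (31.76805305480957, 19.560789108276367), 7.37058162689209)
obj (262, 206, 37, 37) ((489.1749267578125, -182.23756408691406), (32.83481979370117, 32.71007537841797), 11.783318519592285)
tin ((491.46380615234375, -180.8294219970703), (64.7911376953125, 103.91580963134766), 12.426031112670898)
187 [154 133 135 125 135 133 128 134 124 135 136 125 135 135 128 133 126 135
 134 126 158]
193 [108  76  82  82  83  84  83  84  84  84  86  86  87  87  88  95  98  96
  90  87  64]
199 [123  75  85  84  85  84  86  87  86  86  87  88  87  89  90  94  98  95
  91  79  67]
205 [107  79  84  84  84  86  85  84  78  68  79  80  70  87  90  96  97  92
  90  89  70]
211 [120  69  84  85  85  84  86 157 151 151 151 151 152  75  89  93  95  92
  88  87  87]
217 [131  76  84  85  85  87  85 157 151 151 151 151 150  85  89  93  92  89
  87  70  95]
223 [131  72  84  86  85  83  75 158 152 150 152 150 150  78  89  93  84  93
  88  84  97]
229 [132  70  83  53  53  54  54  88 151 151 150 150 150  77  88  91  68  63
  60  58  62]
235 [ 75  46  51  53  54  55  55  96 133  87 104 130  90  53  64  70  69  62
  58  57  59]
241 [ 77  48  71  52  54  55  55 100  97  98  97  97  97  56  68  78  66  60
  58  57  58]
247 [26 24 53 54 54 56 55 55 55 56 55 56 56 58 63 68 63 58 45 36 56]
253 [27 25 84 53 54 54 54 56 56 55 57 55 56 57 64 67 61 56 41 36 45]
259 [27 26 59 47 47 48 48 48 49 49 48 50 50 51 60 62 54 49 36 34 32]
265 [ 26  25  84 107  75  76  75  75  75  75  75  73  74  76  77  77  75  73
  34  31  32]
```

```bash
python3 - <<'E'
from kin import *
s=arm.get_state();q=s['joint_pos'];S=dict(s)
for p,R in(((482,-100,190),ttool(0)),((490,30,190),ttool(0)),(tc+RC@np.array([-55,-75.3,170]),tool(0)),(tc+RC@np.array([-55,-75.3,30]),tool(0)),(tc+RC@np.array([-55,-75.3,17]),tool(0)),(tc+RC@np.array([-26,-75.3,43]),tool(0))):
    p=np.array(p,float);q,e=ik(p,R,q);print(p,row(S,p,R),q,round(e,2));S=dict(eef_pos=p,eef_rot=R)
E
```

```text
[ 482. -100.  190.] [-0.052  0.541 -0.362 -0.    -0.127  0.004] [-0.739  0.249  1.034  2.019 -0.253  1.008  2.188] 0.0
[490.  30. 190.] [-0.224  0.839  0.     0.     0.     0.   ] [-0.974  0.234  0.99   2.02  -0.232  1.004  1.9  ] 0.0
[499.718 185.504 170.   ] [-0.268  1.003  0.133  0.     0.    -0.117] [-1.112  0.341  0.86   1.943 -0.307  0.993  1.843] 0.0
[499.718 185.504  30.   ] [0.    0.    0.933 0.    0.    0.   ] [-0.953  0.549  0.685  2.036 -0.516  0.732  2.009] 0.0
[499.718 185.504  17.   ] [0.    0.    0.087 0.    0.    0.   ] [-0.937  0.57   0.666  2.04  -0.537  0.708  2.025] 0.0
[526.618 196.339  43.   ] [-0.193  0.    -0.173  0.     0.     0.   ] [-0.945  0.57   0.693  1.961 -0.506  0.789  1.991] 0.0
```

Call:
carry_out(commands=[[0, 0.05, -0.2, 0, -0.06, 0, -0.2], [-0.03, 0.2, -0.36, 0, -0.127, 0, -0.2], [-0.052, 0.4, -0.362, 0, -0.127, 0.004, -0.2], [-0.052, 0.54, -0.362, 0, -0.127, 0.004, -0.2], [-0.052, 0.54, -0.362, 0, -0.127, 0.004, -0.2]])

```text
time_s: 28.25
eef_pos: [481.1, -98.5, 188.4]
eef_rot: [[-0.98, -0.201, -0.003], [-0.201, 0.98, 0.0], [0.003, 0.001, -1.0]]
force: [-0.2, -0.1, 0.3]
grip_width: 55.6
grasp_force: 0.0
```

Call:
carry_out(commands=[[-0.06, 0.25, 0, 0, 0, 0, -0.2], [-0.12, 0.5, 0, 0, 0, 0, -0.2], [-0.2, 0.75, 0, 0, 0, 0, -0.2], [-0.224, 0.84, 0, 0, 0, 0, -0.2], [-0.224, 0.84, 0, 0, 0, 0, -0.2]])

```text
time_s: 28.88
eef_pos: [489.8, 29.2, 188.9]
eef_rot: [[-0.98, -0.198, -0.002], [-0.198, 0.98, -0.002], [0.002, -0.002, -1.0]]
force: [-0.0, 0.1, -0.6]
grip_width: 55.2
grasp_force: 0.0
```

Call:
carry_out(commands=[[-0.06, 0.25, 0.03, 0, 0, -0.03, -0.2], [-0.12, 0.5, 0.06, 0, 0, -0.06, -0.2], [-0.2, 0.75, 0.1, 0, 0, -0.09, -0.2], [-0.268, 1, 0.133, 0, 0, -0.117, -0.2], [-0.268, 1, 0.133, 0, 0, -0.117, -0.2], [-0.268, 1, 0.133, 0, 0, -0.117, -0.2]])

```text
time_s: 29.62
eef_pos: [499.9, 183.5, 169.1]
eef_rot: [[-0.928, -0.372, -0.001], [-0.372, 0.928, -0.002], [0.002, -0.001, -1.0]]
force: [0.0, 0.1, 0.3]
grip_width: 55.3
grasp_force: 0.0
```

```bash
python3 - <<'E'
from kin import *
s=arm.get_state();print(s['time_s'],s['eef_pos'],s['grip_width'],s['joint_pos'])
print(row(s,tc+RC@np.array([-55,-75.3,17]),tool(0)))
w=cams.grab_frame('wrist');cv2.imwrite('pics/w8.png',w);g=cv2.cvtColor(w,cv2.COLOR_BGR2GRAY)
for r in range(130,260,8):print(r,g[r,230:345:5])
E
```

```text
29.625 [499.863 183.476 169.093] 55.261096093409265 [-1.16   0.372  0.931  1.94  -0.351  1.003  1.884]
[-0.006  0.014  1.014 -0.001 -0.001 -0.001]
130 [171 172 173 133  91  82  80  80  38  39 157  47 178 120 105 104 104 105
 105 106 106 106 105]
138 [172 172 181  71  83  84  81  32  37  85 174  32 165 105 105 104 104 105
 104 105 105 104 105]
146 [ 99 148 122  87  85  83  76  36  67 179 173 116  41 104 103 103 105 103
 104 104 105 104 104]
154 [172 168  86  88  88  87  36  34 120 173 177 104  48 107 104 103 104 104
 104 104 103 104 104]
162 [174  79  88  87  94  34  38  54  93 126 101 103  34  47 104 103 104 103
 103 104 104 103 103]
170 [122  87  49  69  53  31  39 177 173 129 102 105  81  49 105 102 102 103
 103 103 103 104 104]
178 [ 51  56  54  55  28  31  71 102 102 102 102 101 102  58  33 103  82  84
 104 102 103 104 103]
186 [ 54  69  53  47  29  46 103 102 103 102 102 103 103 103  45  95 102 102
 102 105  83  84 104]
194 [ 53  86  55  29  28 101 103  74  62  61  64  62  64  56 109  50 101 101
 102 102 103 102 103]
202 [ 53  78  26  30  62 102 103  63  65  65  64  65  66  59 101  44  46 101
 102 103 102 102 103]
210 [ 56  80  30  49 104 103 101  64  65  66  65  66  66  60 102 102  57  93
 101 102 102 103 103]
218 [ 55  27  29  95 103 103 103  63  66  65  66  66  67  62 103 102 103  65
  96 101 102 102 103]
226 [ 36  30  49 104 102 104 103  64  66  66  67  68  67  62 102 103 103 103
  55  38 103 102 103]
234 [67 67 68 69 69 69 53 53 67 66 66 66 67 63 58 71 80 80 75 70 69 70 69]
242 [104 103 103 104 103 103 103 103 104 104 103 103 104 104 104 104 105 104
 102 102 102  76  78]
250 [141 141 141 140 140 141 140 141 140 141 140 140 140 140 138 135 134 135
 137 138 139  35  41]
258 [141 141 141 141 141 140 141 140 141 140 140 141 141 140 138 135 133 135
 138 140 139  38  41]
```

```bash
python3 - <<'E'
from kin import *
p=cams.camera_params('wrist')
def proj(P,s):
    T=np.eye(4);T[:3,:3]=s["eef_rot"];T[:3,3]=s["eef_pos"];Ti=np.linalg.inv(T@p["hand_eye"])
    return cv2.projectPoints(np.array([P]),Ti[:3,:3],Ti[:3,3],p['intrinsics'],np.array([p['k1'],0,0,0.]))[0][0,0]
B=lambda a,h,th:(a*np.cos(th)-h*np.sin(th),20+a*np.sin(th)+h*np.cos(th))
s2=pickle.load(open('w2.pkl','rb'));s8=arm.get_state();pickle.dump(s8,open('w8.pkl','wb'))
for nm,s in(('w2',s2),('w8',s8)):
    g=cv2.cvtColor(cv2.imread(f'pics/{nm}.png'),cv2.COLOR_BGR2GRAY)
    print(nm)
    for n,a,h,y in(('pullfronttop',-48,71,-75),('pullbacktop',-8,71,-75),('rim',2,70,-100),('floorfront',4,4,-100),('rib',48,12,-100),('backfloor',100,4,-100),('backrim',102,60,-100)):
        print(n,[(th,[int(v) for v in proj(tc+RC@np.array([B(a,h,th)[0],y,B(a,h,th)[1]]),s)]) for th in(0,.2,.4,.6)])
    for y in(-75,-105):
        u=int(proj(tc+RC@np.array([0,y,90]),s)[0]);print('col',u,[int(v) for v in g[120:330:3,u]])
E
```

```text
w2
pullfronttop [(0, [279, 184]), (0.2, [279, 170]), (0.4, [279, 158]), (0.6, [279, 149])]
pullbacktop [(0, [279, 219]), (0.2, [279, 206]), (0.4, [279, 193]), (0.6, [279, 182])]
rim [(0, [257, 227]), (0.2, [256, 215]), (0.4, [256, 203]), (0.6, [256, 190])]
floorfront [(0, [259, 212]), (0.2, [259, 211]), (0.4, [259, 210]), (0.6, [259, 210])]
rib [(0, [260, 245]), (0.2, [259, 246]), (0.4, [259, 245]), (0.6, [258, 242])]
backfloor [(0, [260, 279]), (0.2, [260, 284]), (0.4, [259, 286]), (0.6, [258, 286])]
backrim [(0, [258, 302]), (0.2, [257, 300]), (0.4, [256, 293]), (0.6, [255, 282])]
col 279 [41, 29, 115, 159, 183, 145, 100, 100, 102, 101, 103, 66, 103, 50, 61, 61, 60, 60, 60, 62, 61, 61, 60, 100, 89, 90, 95, 107, 108, 95, 124, 130, 129, 130, 130, 130, 130, 130, 131, 130, 130, 153, 153, 162, 162, 162, 161, 162, 159, 105, 104, 94, 130, 130, 133, 138, 123, 55, 56, 57, 57, 56, 54, 56, 101, 104, 104, 104, 104, 104]
col 252 [68, 80, 84, 84, 82, 80, 84, 86, 86, 88, 90, 87, 91, 92, 37, 26, 29, 28, 30, 25, 45, 49, 81, 87, 89, 109, 106, 106, 108, 89, 123, 131, 130, 130, 130, 131, 131, 131, 131
[... 699 characters left out ...]
), (0.4, [253, 351]), (0.6, [252, 339])]
col 283 [44, 48, 44, 36, 22, 117, 158, 185, 177, 178, 128, 95, 102, 103, 104, 87, 90, 103, 102, 103, 103, 102, 102, 103, 55, 66, 65, 66, 66, 65, 65, 66, 66, 67, 67, 67, 67, 68, 66, 94, 96, 133, 139, 139, 141, 140, 141, 141, 140, 141, 140, 141, 141, 142, 158, 150, 140, 140, 140, 140, 140, 140, 140, 140, 140, 139, 140, 139, 139, 134]
col 248 [121, 136, 89, 55, 85, 86, 85, 83, 82, 86, 88, 86, 88, 89, 91, 87, 90, 53, 56, 53, 37, 29, 29, 29, 29, 29, 27, 48, 47, 62, 96, 104, 104, 102, 103, 103, 107, 50, 68, 93, 95, 135, 140, 141, 140, 141, 140, 141, 140, 140, 140, 141, 141, 142, 158, 151, 140, 140, 141, 140, 139, 139, 139, 139, 139, 139, 139, 139, 139, 134]
```

Call:
carry_out(commands=[[-0.05, 0.012, 0.25, 0, 0, 0, -0.2], [-0.05, 0.012, 0.5, 0, 0, 0, -0.2], [-0.05, 0.012, 0.7, 0, 0, 0, -0.2], [-0.05, 0.012, 0.85, 0, 0, 0, -0.2], [-0.05, 0.012, 0.95, 0, 0, 0, -0.2], [-0.05, 0.012, 0.95, 0, 0, 0, -0.2]])

```text
time_s: 30.42
eef_pos: [505.5, 188.3, 26.3]
eef_rot: [[-0.928, -0.372, -0.002], [-0.372, 0.928, -0.001], [0.002, -0.001, -1.0]]
force: [0.3, 0.6, 1.2]
grip_width: 55.0
grasp_force: 0.0
```

Call:
carry_out(commands=[[0, 0, 0, 0, 0, 0, 1], [0, 0, 0, 0, 0, 0, 1], [0, 0, 0, 0, 0, 0, 1], [0, 0, 0, 0, 0, 0, 1], [0, 0, 0, 0, 0, 0, 1]], grip_force=15)

```text
time_s: 31.05
eef_pos: [506.9, 188.0, 27.3]
eef_rot: [[-0.928, -0.373, 0.001], [-0.373, 0.928, -0.002], [-0.0, -0.002, -1.0]]
force: [1.4, -4.1, 3.9]
grip_width: 27.5
grasp_force: 15.0
```

```bash
python3 - <<'E'
from kin import *
s=arm.get_state();print(s['time_s'],loc(s['eef_pos']),RC.T@s['force'],s['grip_width'],s['grasp_force'])
E
```

```text
31.05 [-47.448 -75.66   27.317] [-0.19  -4.329  3.886] 27.51467399339394 15.001623183488846
```

Call:
carry_out(commands=[[-0.02, 0, -0.02, 0, 0, 0, 1], [-0.042, 0, -0.039, 0, 0, 0, 1], [-0.065, 0, -0.056, 0, 0, 0, 1], [-0.089, 0, -0.072, 0, 0, 0, 1], [-0.112, 0, -0.085, 0, 0, 0, 1], [-0.135, 0, -0.095, 0, 0, 0, 1], [-0.135, 0, -0.095, 0, 0, 0, 1]])

```text
time_s: 31.92
eef_pos: [523.1, 194.5, 40.0]
eef_rot: [[-0.928, -0.373, -0.004], [-0.373, 0.928, -0.004], [0.005, -0.002, -1.0]]
force: [-0.1, -6.8, -3.9]
grip_width: 27.7
grasp_force: 15.0
```

```bash
python3 - <<'E'
from kin import *
s=arm.get_state();print(s['time_s'],loc(s['eef_pos']),RC.T@s['force'],s['grip_width'],s['grasp_force'])
E
```

```text
31.925 [-29.967 -75.66   40.001] [-2.679 -6.265 -3.912] 27.659869448757366 14.998809546232224
```

Keep pushing toward home until the force shows the stop.

Call:
carry_out(commands=[[-0.03, 0, -0.012, 0, 0, 0, 1], [-0.06, 0, -0.02, 0, 0, 0, 1], [-0.06, 0, -0.02, 0, 0, 0, 1]])

```text
time_s: 32.3
eef_pos: [525.3, 195.5, 41.2]
eef_rot: [[-0.928, -0.372, -0.017], [-0.372, 0.928, -0.007], [0.018, -0.0, -1.0]]
force: [-12.5, -10.6, 0.9]
grip_width: 28.1
grasp_force: 15.0
```

```bash
python3 - <<'E'
from kin import *
s=arm.get_state();print(s['time_s'],loc(s['eef_pos']),RC.T@s['force'],s['grip_width'],s['grasp_force'])
E
```

```text
32.3 [-27.551 -75.572  41.219] [-15.5    -5.149   0.923] 28.147921781518086 14.996717870235443
```

Call:
carry_out(commands=[[0, 0, 0, 0, 0, 0, 1], [0.02, 0, 0, 0, 0, 0, -0.2], [0.02, 0, 0, 0, 0, 0, -0.2], [0.02, 0, 0, 0, 0, 0, -0.2], [0.02, 0, 0, 0, 0, 0, -0.2], [0.02, 0, -0.3, 0, 0, 0, -0.2], [0.02, 0, -0.6, 0, 0, 0, -0.2], [0.02, 0, -0.95, 0, 0, 0, -0.2], [0.02, 0, -0.95, 0, 0, 0, -0.2]])

```text
time_s: 33.42
eef_pos: [533.0, 200.1, 190.2]
eef_rot: [[-0.928, -0.374, 0.005], [-0.374, 0.928, 0.004], [-0.006, 0.001, -1.0]]
force: [-0.5, -0.3, -1.5]
grip_width: 55.3
grasp_force: 0.0
```

Call:
carry_out(commands=[[0.1, 0, -0.3, 0, 0, 0, -0.2], [0.2, 0, -0.5, 0, 0, 0, -0.2], [0.2, 0, -0.5, 0, 0, 0, -0.2], [0.2, 0, -0.5, 0, 0, 0, -0.2]])

```text
time_s: 33.92
eef_pos: [501.8, 188.5, 260.2]
eef_rot: [[-0.927, -0.374, -0.003], [-0.374, 0.927, -0.001], [0.003, 0.0, -1.0]]
force: [0.9, 0.8, 0.3]
grip_width: 55.2
grasp_force: 0.0
```

```bash
python3 - <<'E'
from kin import *
s=arm.get_state();print(s['time_s'],loc(s['eef_pos']),s['force'])
w=cams.grab_frame('wrist');cv2.imwrite('pics/w9.png',w);g=cv2.cvtColor(w,cv2.COLOR_BGR2GRAY)
p=cams.camera_params('wrist')
def proj(P):
    T=np.eye(4);T[:3,:3]=s["eef_rot"];T[:3,3]=s["eef_pos"];Ti=np.linalg.inv(T@p["hand_eye"])
    return cv2.projectPoints(np.array([P]),Ti[:3,:3],Ti[:3,3],p['intrinsics'],np.array([p['k1'],0,0,0.]))[0][0,0]
B=lambda a,h,th:(a*np.cos(th)-h*np.sin(th),20+a*np.sin(th)+h*np.cos(th))
for y in(-110,-40,40):
    for n,a,h in(('rim',2,70),('rib',48,12),('backrim',102,60)):print(y,n,[(th,np.round(proj(tc+RC@np.array([B(a,h,th)[0],y,B(a,h,th)[1]])),1)) for th in(0,.1)])
    u=int(proj(tc+RC@np.array([0,y,90]))[0]);c=g[:,u-1:u+2].mean(1)
    print('col',u,[(r,int(c[r])) for r in range(180,330) if c[r]>c[r-3]+8 and c[r]>c[r+3]+8])
# bystanders from scene
a=cams.grab_frame('scene');cv2.imwrite('pics/s9.png',a);b=cv2.imread('pics/scene0.png')
for n,sl in(('beaker',(slice(215,252),slice(322,358))),('bottle',(slice(248,282),slice(262,284))),('leftbin/carton',(slice(150,172),slice(215,245)))):
    print(n,cv2.absdiff(a[sl],b[sl]).mean())
E
```

```text
33.925 [-51.959 -73.311 260.155] [0.891 0.811 0.283]
-110 rim [(0, array([246.7, 226.5])), (0.1, array([246.5, 220.4]))]
-110 rib [(0, array([251.4, 245.3])), (0.1, array([251.1, 245.7]))]
-110 backrim [(0, array([249.3, 302.1])), (0.1, array([248.5, 301.6]))]
col 246 [(198, 113), (203, 102), (245, 159), (246, 169), (247, 154), (301, 100), (302, 140), (303, 131)]
-40 rim [(0, array([310. , 226.5])), (0.1, array([310.2, 220.5]))]
-40 rib [(0, array([305.5, 245.4])), (0.1, array([305.8, 245.7]))]
-40 backrim [(0, array([307.3, 302.2])), (0.1, array([308.1, 301.7]))]
col 310 [(245, 149), (246, 157), (247, 145), (302, 132), (303, 126)]
40 rim [(0, array([382.5, 226.6])), (0.1, array([383. , 220.6]))]
40 rib [(0, array([367.4, 245.5])), (0.1, array([368.4, 245.8]))]
40 backrim [(0, array([373.7, 302.3])), (0.1, array([376.2, 301.9]))]
col 382 [(190, 169), (191, 171), (203, 180), (226, 165), (227, 165), (245, 153), (246, 167), (247, 157), (270, 86), (271, 88)]
beaker 5.905655655655655
bottle 5.730837789661319
leftbin/carton 5.532828282828283
```

```bash
python3 - <<'E'
import cv2,numpy as np
for f in('w9',):
    g=cv2.cvtColor(cv2.imread(f'pics/{f}.png'),cv2.COLOR_BGR2GRAY)
    for u in(215,230,246,300,310,340,382,400):print(u,g[206:236,u-1:u+2].mean(1).astype(int))
E
```

```text
215 [157 140 109  80  63  57  56  56  54  53  54  56  62  68  73  77  77  74
  82  96  98  96  96 102 103 106 110 110 110 109]
230 [ 57  66  84 109 118 116 115 115 115 116 116 116 116 116 117 117 120  96
  74  90 106 110 118 138 145 143 143 143 142 143]
246 [ 59  66  85 110 117 115 115 116 116 116 116 116 116 116 116 117 119 102
  83  94  97  92 106 136 145 143 142 142 142 142]
300 [ 60  67  86 109 116 115 115 115 115 116 115 115 115 116 115 116 118 102
  84  95  99  97  93 122 145 141 140 140 140 141]
310 [ 69  74  89 109 116 114 114 114 114 114 115 114 114 114 114 115 117 103
  90  98 102 100  96 121 140 137 136 136 135 135]
340 [ 62  70  69  64  61  59  57  57  58  57  56  55  56  57  61  65  69  72
  83  97 101  99  94 109 123 123 124 124 119 113]
382 [ 68  74  83 108 119 116 116 116 116 116 116 116 116 116 116 116 118  99
 105 145 165 165 149 138 139 140 140 140 139 140]
400 [ 66  72  81 103 114 111 111 111 112  87  54  59  59  60  60  60  56  73
 112 143 163 166 150 138 139 139 140 140 140 140]
```

```bash
python3 -c "
from bench import arm
print(arm.hand_in())"
```

```text
the job is handed in; nothing more can be done
None
```

The right bin was tipped forward to its stop, the cover-slip box was laid flat in the tin, and the bin was pushed home again and the job handed in; the last images show the left bin shut and the carton, beaker and bottle undisturbed, though the right bin had crept back from about 0.6 to 0.4 rad by the time I returned to close it.

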